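# Scoop the bead blanks out of the carton

## Task

Fold both flaps of the small carton right back, then use the red-handled scoop to move every bone bead blank from the carton into the yellow bowl; the blanks are freshly oiled, so never touch them with the fingers. When all are in the bowl, stand the scoop on its cork mat, well within it, and fold both carton flaps back down flat, leaving the bowl upright and the other things on the bench where they are.

Things in the scene. Friction and masses are not known exactly. Their poses are not given: they have to be found in the camera images.
- carton: fixed open cardboard carton; origin under its centre, its x axis runs along its length (-x end towards the robot), y to its left, z up. Inside 196 (x) by 90 (y) mm, walls 4 mm, floor 4 mm thick, rim 65 mm above the table. A hinged flap on each long rim. The beads start in the half nearer the robot, one layer deep
- flap_left (a joint): angle (rad) of the flap on the carton's +y rim: 0 flat over the opening, 1.57 upright, 2.8 its stop, folded outward. 194 mm long, 31 deep, 3 thick; hinge line on top of the rim, 47 mm from the carton's middle, 65 mm above the table. Starts ajar (0.45 to 0.8), stays where left (crease friction 0.02 N m). With both flat their edges are 32 mm apart
- flap_right (a joint): the same for the flap on the carton's -y rim (mirror image). Shut fingers put in the gap between the flaps, tips a few mm above the rim, and moved outward over the rim fold a flap open; moved in from outside at that height they fold it down
- scoop: loose steel hand scoop, upright red handle, 160 g, flat bottom. Origin under the handle's centre; z up; open lip to its -x. Blade 64 mm wide (y), x = -80 (lip) to +12; floor 2 mm thick, side walls 3 mm thick, 30 high, from x = -62 back, back wall at x = -10 to -13, 42 high; hollow 67 x 58 mm. Handle 20 (x) by 18 (y) mm, up to z = 150; grip it from above near z = 125
- scoop_lip (a point): middle of the scoop's lip, 80 mm in front of the handle's axis
- scoop_load (a point): middle of the scoop's hollow, 45 mm in front of the handle's axis and 15 mm above the underside
- mat: cork mat fixed to the bench, 140 (x) by 120 (y) by 4 mm thick, the scoop's place. Origin: centre of its underside; at the start the scoop stands near its middle, its handle about 35 mm towards the mat's +x side, its lip to -x
- bowl: loose yellow glazed bowl, 150 mm across the rim, 55 high, wall 5 mm, 450 g. Origin under its centre, z up
- bowl_in (a point): centre of the bowl's inner floor, 6 mm above its underside
- bead0: round cream bone bead blank with dark bore ends, 24 mm diameter, 14 g; oiled and slippery (friction about 0.2); origin at its centre; five to eight are present, the others are absent. It stays where it lies unless pushed (it rolls only on slopes over about 10 degrees)
- bead1: round cream bone bead blank with dark bore ends, 24 mm diameter, 14 g; oiled and slippery (friction about 0.2); origin at its centre; five to eight are present, the others are absent. It stays where it lies unless pushed (it rolls only on slopes over about 10 degrees)
- bead2: round cream bone bead blank with dark bore ends, 24 mm diameter, 14 g; oiled and slippery (friction about 0.2); origin at its centre; five to eight are present, the others are absent. It stays where it lies unless pushed (it rolls only on slopes over about 10 degrees)
- bead3: round cream bone bead blank with dark bore ends, 24 mm diameter, 14 g; oiled and slippery (friction about 0.2); origin at its centre; five to eight are present, the others are absent. It stays where it lies unless pushed (it rolls only on slopes over about 10 degrees)
- bead4: round cream bone bead blank with dark bore ends, 24 mm diameter, 14 g; oiled and slippery (friction about 0.2); origin at its centre; five to eight are present, the others are absent. It stays where it lies unless pushed (it rolls only on slopes over about 10 degrees)
- bead5: round cream bone bead blank with dark bore ends, 24 mm diameter, 14 g; oiled and slippery (friction about 0.2); origin at its centre; five to eight are present, the others are absent. It stays where it lies unless pushed (it rolls only on slopes over about 10 degrees)
- bead6: round cream bone bead blank with dark bore ends, 24 mm diameter, 14 g; oiled and slippery (friction about 0.2); origin at its centre; five to eight are present, the others are absent. It stays where it lies unless pushed (it rolls only on slopes over about 10 degrees)
- bead7: round cream bone bead blank with dark bore ends, 24 mm diameter, 14 g; oiled and slippery (friction about 0.2); origin at its centre; five to eight are present, the others are absent. It stays where it lies unless pushed (it rolls only on slopes over about 10 degrees)
- blue_dish: small blue ceramic dish, 90 mm across, 40 high; a bystander, not the target. Origin under its centre
- driver: screwdriver with a blue handle, 170 mm long, lying; a bystander. Origin at mid underside
- wax_jar: amber glass jar with a steel cap, 56 mm across, 60 high; a bystander. Origin under its centre
- weight: round brass weight, 44 mm across, 42 high; a bystander. Origin under its centre
- offcut: pale wooden offcut 70 x 28 x 18 mm; a bystander. Origin under its centre
- brush: brush 160 mm long, lying; a bystander. Origin at mid underside
Not all that is in view belongs to the job. What is shaped like the scoop but blue or turquoise is not meant.

How it is judged:
By the outcome, as a careful person would: the job done as asked, in the order asked, and still so for the second after the job is handed in, with the robot touching nothing.
Of bead0, bead1, bead2, bead3, bead4, bead5, bead6, bead7 only 5 to 8 are there at a start; the rules pass over those that are not, and their reading is None.
At some moment in a run one of bowl, scoop may be knocked a few centimetres aside while the robot is not near it.
It also fails if it takes over 210 s, if anything falls off the work surface, if the arm or the gripper's body presses on something with over 40 N, if the wrist force passes 120 N, or if a joint passes its speed limit or range.

## Robot

A 7-joint arm with a two-finger parallel gripper is mounted at the origin on the work surface. World frame = base frame: x ahead of the robot, y to its left, z up, the work surface at z = 0. Lengths are in m, angles in rad, forces in N, time in s.
With the tool pointing down it reaches from about 0.4 to 0.925 m from the base axis. Payload 4.1 kg.
Tool frame: the origin (TCP) lies midway between the tips of the shut fingers; the grasp point (between the pads) lies 19 mm behind it; x points along the fingers, y is the direction in which the jaws open and shut, and the axes are right-handed (so a half turn about x gives the same grasp; the last joint's range is limited). The gripper opens to 85 mm and grips with 20 to 120 N. Pads are 22 mm wide; open, the fingers measure 114 mm over their backs; the gripper's body (76 mm by 85 mm) begins 54 mm behind the grasp point. The pads swing forward as they close: fully open they stand 13 mm farther back than shut.
Start: joints at [-1.262, 0.398, 0.045, 1.537, -0.019, 1.207, -0.051], TCP at [0.258, 0.597, 0.205] pointing down, gripper open.
Joint ranges: [-2.82, 2.82], [-0.49, 2.23], [-1.37, 1.46], [0, 2.46], [-1.36, 4.5], [0.23, 2], [-2.94, 2.94]. Speed limits (rad/s): [2.57, 2.57, 3.14, 3.14, 3.14, 3.14, 3.14].

## Interface

Orientations are given as a unit quaternion [x, y, z, w].
In Python, from cell import robot, imaging gives the robot as it stands. The module is installed in compiled form; this text tells all that it offers.
- The arm moves only by the shell command python3 -m handwheel 'ROWS' [FORCE]. ROWS is a JSON object of lists of equal length, an entry for each row: "hand": the opening, from 0 (shut) to 1 (fully open); "delta_pos": the shift along the tool's x, y, z in m, a list of three; "rotation": the turn, a rotation vector about the tool's x, y, z in degrees, a list of three. In form: {"hand": [hand, ...], "delta_pos": [[dx, dy, dz], ...], "rotation": [[ax, ay, az], ...]}. A call has 1 to 5 rows; each row shifts and turns the pose as measured when the row begins, along the tool's axes as they then stand; what a row does not reach is not made up. A row lasts 1/8 s, in which the tool goes at most 62.5 mm and 10.7 degrees, less where a joint would pass 70% of its speed; a pose out of reach is approached as far as the arm can. A call is refused whole if a number of a shift passes 0.0625 or a number of a turn 10.7, either way. A call with a gripper value outside its range is refused whole. The fingers move at their own pace and stop on an object; FORCE is the grip in N (left out, the last holds). Time passes only in rows, so rows that do not move let the fingers close. It gives the time, the measured TCP pose, the force and the opening at its end, in the units of the state.
- robot.sense(): the state, without advancing time (a new reading comes with each control period).
- imaging.camera(name): name is "side" or "top" or "wrist"; returns (picture, depth): 420x560x3 uint8, blue, green, red; 420x560 float32, m along the optical axis (not along the pixel's ray), 0 where there is no reading.
- imaging.camera_model(name): a dict with "K" (3x3 intrinsics, pixels), "origin" and "orientation" of the camera in the world. Camera axes: x right, y down, z forward; pixel columns grow to the right and rows downward; lengths in m; the calibration is good to about 2 mm. A picture is of the moment at which its call begins: read the wrist's pose just before it. camera_model takes no time and is no camera call; for the wrist camera it gives the pose at the moment of the call.
- robot.finish_job(): hands the job in, once; it reports no verdict.
Trained networks look in the newest picture that a camera, given by its name, has taken for a name from the list of things; names that differ only in an ending like _2 or _b are one class to them, and where a whole thing is asked for, a point or a joint stands for the part that bears it (a point fixed in the world has none). Each returns a list of dicts, best first, with "p" (0 to 1); they miss things now and then, are a little off and sometimes report something else, mostly with a low value. They report only what shows in the picture. A call takes as long as a camera call. They do not tell look-alikes from the thing itself.
- imaging.spot_in(thing, camera): "extent" ([centre column, centre row, width, height] in pixels, round what is visible of it).
- imaging.masks_of(thing, camera): "region" (420x560 bool, what is visible of it) and "extent" ([centre column, centre row, width, height] in pixels, round what is visible of it).
The state is a dict: "clock": time; "qpos": joint angles; "qvel": joint speeds; "joint_torque": joint torques, N m; "tcp_pos": TCP position; "orientation": TCP orientation; "ft_force": force on the tool from outside, world axes, zero at the start; "wrist_torque": the same for the moment, N m; "gripper_width": opening from 0.0 (shut) to 1.0 (fully open).
Only numpy, scipy, OpenCV 4.12 (cv2) and the standard library are available. Lean on these libraries where they do the work, as an engineer would, in place of code of your own. Each camera call takes 0.05 s, during which the arm holds its last target.

## Working session

There is one attempt and no reset: what is moved stays moved. The work goes in short steps, Python scripts to look and compute and a shell command to move; the robot and the scene stay as the last step left them, time stands still between calls to the robot, and variables do not carry over. Pictures are saved under pics/ and viewed, and the job is handed in when it is done.

```bash
mkdir -p pics; cat > h.py <<'E'
import numpy as np, cv2, json
from scipy.spatial.transform import Rotation as R
from cell import robot, imaging
def cam(n,fn=None):
    im,d=imaging.camera(n); m=imaging.camera_model(n)
    if fn: cv2.imwrite('pics/'+fn,im)
    return im,d,m
def cloud(d,m):
    K=np.array(m['K']); v,u=np.mgrid[:d.shape[0],:d.shape[1]]
    P=np.stack([(u-K[0,2])/K[0,0]*d,(v-K[1,2])/K[1,1]*d,d],-1)
    o=np.array(m['orientation']); M=R.from_quat(o).as_matrix() if o.size==4 else o.reshape(3,3)
    W=P@M.T+np.array(m['origin']); W[d<=0]=np.nan
    return W
def st():
    s=robot.sense(); M=R.from_quat(s['orientation']).as_matrix()
    print('t',round(s['clock'],2),'tcp',np.round(s['tcp_pos'],4),'F',np.round(s['ft_force'],1),'w',round(s['gripper_width'],3))
    print('x',np.round(M[:,0],3),'y',np.round(M[:,1],3),'z',np.round(M[:,2],3)); return s,M
def d2t(target):
    s=robot.sense();M=R.from_quat(s['orientation']).as_matrix()
    return M.T@(np.array(target)-s['tcp_pos'])
E
python3 - <<'E'
from h import *
st()
for n in ['top','side','wrist']:
    im,d,m=cam(n,n+'0.png'); print(n,np.round(m['K'],1).tolist(),m['origin'],m['orientation'])
    np.save('pics/%s0.npy'%n,cloud(d,m))
E
```

```text
t 0.0 tcp [0.2575 0.596  0.2035] F [ 0.1 -0.5  0. ] w 0.998
x [-0.001 -0.002 -1.   ] y [ 0.397  0.918 -0.002] z [ 0.918 -0.397  0.   ]
top [[468.8, 0.0, 284.9], [0.0, 468.8, 202.1], [0.0, 0.0, 1.0]] [ 0.31537588 -0.05611887  1.15947084] [ 0.72352928 -0.6804346   0.08204892 -0.08235358]
side [[385.4, 0.0, 278.9], [0.0, 385.4, 210.7], [0.0, 0.0, 1.0]] [-0.06938137 -0.66355976  0.76226958] [ 0.82241854 -0.366605    0.16876242 -0.40093361]
wrist [[290.5, 0.0, 277.7], [0.0, 290.5, 206.4], [0.0, 0.0, 1.0]] [0.18508974 0.62779967 0.37274048] [0.82487852 0.54345416 0.08534017 0.13019235]
```

View pics/top0.png

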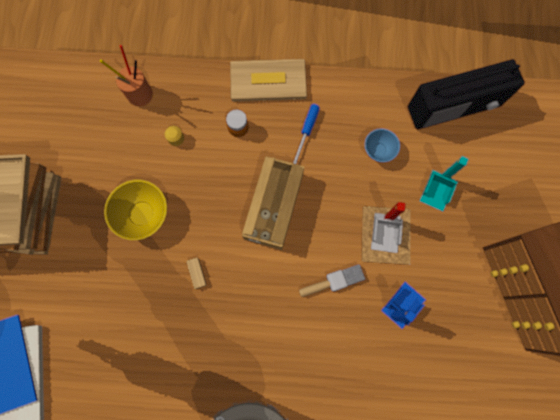

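View pics/side0.png

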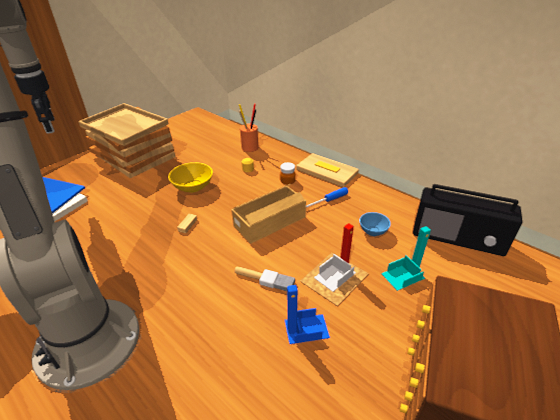

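View pics/wrist0.png

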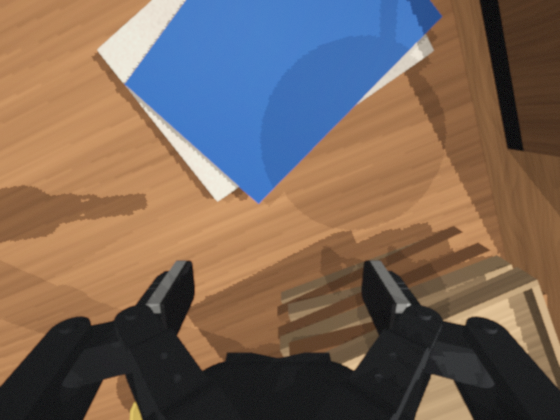

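```bash
python3 - <<'E'
from h import *
T=np.load('pics/top0.npy'); im=cv2.imread('pics/top0.png')
crop=im[140:260,225:320]; cv2.imwrite('pics/c0.png',cv2.resize(crop,None,fx=6,fy=5,interpolation=cv2.INTER_CUBIC)[:600])
crop=im[180:280,340:430]; cv2.imwrite('pics/s0.png',cv2.resize(crop,None,fx=6,fy=6,interpolation=cv2.INTER_CUBIC)[:600])
sub=T[140:260,225:320].reshape(-1,3)
s=sub[(sub[:,2]>0.02)&(sub[:,2]<.13)]
c,sz,a=cv2.minAreaRect((s[:,:2]*1000).astype(np.float32)); print('carton rect',c,sz,a)
for v in range(150,250,8): print(v,[ '%d'%(1000*T[v,u,2]) for u in range(238,310,4)])
for n in ['bowl','scoop','mat','carton','flap_left','flap_right']:
    for r in imaging.masks_of(n,'top')[:3]:
        P=T[r['region']]; P=P[~np.isnan(P[:,0])]
        print(n,round(r['p'],2),np.round(r['extent'],0),np.round(np.median(P,0),3),np.round(P.min(0),3),np.round(P.max(0),3), cv2.minAreaRect((P[:,:2]*1000).astype(np.float32)))
E
```

```text
carton rect (614.3690795898438, -26.584930419921875) (98.48192596435547, 282.99517822265625) 77.90054321289062
150 ['5', '3', '2', '3', '0', '3', '1', '5', '0', '3', '2', '3', '3', '2', '4', '18', '5', '1']
158 ['1', '1', '0', '3', '1', '4', '6', '75', '81', '85', '4', '-2', '1', '5', '2', '3', '2', '3']
166 ['0', '0', '-2', '0', '0', '2', '68', '77', '86', '20', '30', '38', '45', '54', '85', '79', '4', '1']
174 ['2', '2', '0', '3', '0', '7', '74', '84', '7', '5', '7', '4', '5', '87', '80', '74', '40', '0']
182 ['0', '3', '3', '2', '-2', '71', '82', '86', '4', '6', '4', '5', '8', '86', '73', '71', '-2', '4']
190 ['4', '3', '1', '5', '2', '75', '83', '6', '5', '7', '7', '1', '86', '78', '70', '3', '4', '1']
198 ['0', '1', '0', '2', '73', '80', '89', '6', '4', '6', '5', '4', '81', '79', '70', '8', '0', '4']
206 ['3', '6', '0', '69', '82', '88', '7', '8', '5', '6', '9', '78', '78', '72', '2', '4', '1', '1']
214 ['2', '2', '2', '75', '82', '4', '27', '30', '6', '28', '83', '82', '72', '69', '1', '1', '2', '0']
222 ['0', '0', '68', '80', '84', '6', '2', '6', '2', '4', '83', '78', '75', '0
[... 2064 characters left out ...]
481689453125), (25.209197998046875, 191.39012145996094), 77.9991683959961)
flap_left 0.45 [382. 148.  35.  34.] [ 0.752 -0.286  0.02 ] [ 0.7   -0.334 -0.005] [ 0.807 -0.238  0.047] ((753.7217407226562, -284.6505432128906), (89.82347106933594, 110.58424377441406), 80.22615814208984)
flap_right 0.74 [287. 203.  30.  81.] [ 0.57  -0.052  0.078] [ 0.474 -0.085  0.004] [ 0.669 -0.023  0.091] ((570.170166015625, -49.95429229736328), (34.22489547729492, 194.7766571044922), 77.91436004638672)
flap_right 0.68 [385. 234.  50.  55.] [ 0.502 -0.292  0.006] [ 0.449 -0.362 -0.003] [ 0.594 -0.241  0.04 ] ((521.7238159179688, -301.2792053222656), (145.1346893310547, 120.87994384765625), 0.22290194034576416)
```

View pics/c0.png

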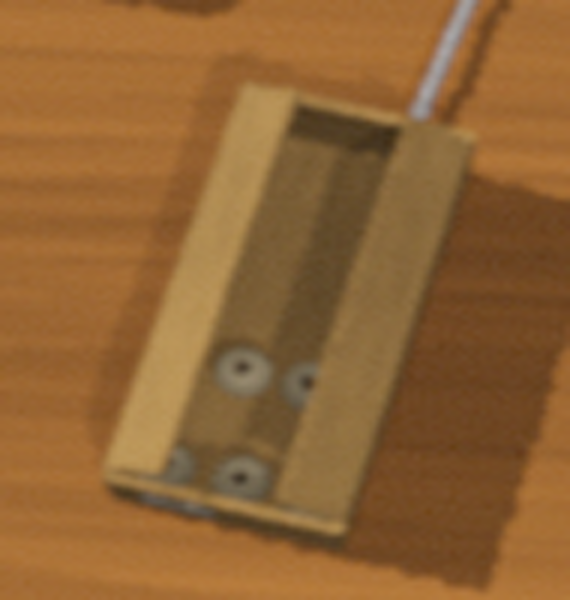

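View pics/s0.png

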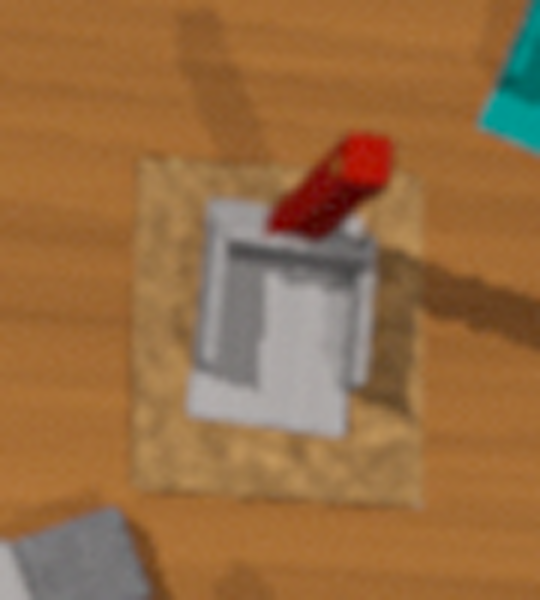

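```bash
cat >> h.py <<'E'
def carton_frame(T,box=(130,270,215,330),a=np.deg2rad(-12.1),zlo=.058,zhi=.1):
    P=T[box[0]:box[1],box[2]:box[3]].reshape(-1,3); P=P[(P[:,2]>zlo)&(P[:,2]<zhi)]
    c,s=np.cos(a),np.sin(a)
    return P, np.c_[P[:,0]*c+P[:,1]*s,-P[:,0]*s+P[:,1]*c,P[:,2]]
E
python3 - <<'E'
from h import *
T=np.load('pics/top0.npy')
P,L=carton_frame(T)
print(len(L)); k=(L[:,0]<np.median(L[:,0])+.12)&(abs(L[:,0]-np.median(L[:,0]))<.13); L=L[k]
for i in range(3): print(np.round(np.percentile(L[:,i],[0,.5,1,2,5,50,95,98,99,99.5,100]),4))
# flap line fit per side in local
for sgn in (1,-1):
    ym=np.median(L[:,1]); q=L[(sgn*(L[:,1]-ym)>.008)&(L[:,2]>.066)]
    print(sgn,np.polyfit(q[:,1],q[:,2],1), np.percentile(q[:,1],[1,99]), np.polyfit(q[q[:,2]>.074][:,0],q[q[:,2]>.074][:,1],1))
im=cv2.imread('pics/top0.png').astype(int)
red=(im[...,2]>110)&(im[...,1]<50)&(im[...,0]<50)
red[:180]=0; red[250:]=0; red[:,:360]=0; red[:,430:]=0
q=T[red]; print('red',len(q)); q=q[q[:,2]>.147-.004]; print(q.mean(0),np.median(q,0),q.min(0),q.max(0))
q=T[red];q=q[(q[:,2]>.04)&(q[:,2]<.14)]; print(np.median(q,0))
E
```

```text
1935
[0.4654 0.4658 0.466  0.4669 0.4711 0.5635 0.6608 0.6664 0.6686 0.6692
 0.6713]
[0.0535 0.0537 0.0539 0.0543 0.056  0.0802 0.1484 0.1503 0.151  0.1515
 0.152 ]
[0.0582 0.059  0.0611 0.0633 0.0661 0.0784 0.088  0.0894 0.0905 0.0914
 0.0936]
1 [-0.26445295  0.11576836] [0.09912992 0.15144485] [0.0032196  0.13433847]
-1 [0.63096451 0.0354985 ] [0.0539558  0.07205092] [0.00127104 0.06552185]
red 113
[ 0.55962944 -0.30244963  0.15496774] [ 0.5598431  -0.30202014  0.15514633] [ 0.55118398 -0.31078081  0.14494538] [ 0.568603   -0.29467741  0.16056106]
[ 0.55971031 -0.29453927  0.09817029]
```

```bash
cat >> h.py <<'E'
def Rdown(yaw,pitch=0.0):
    """tool y along carton/scoop x at yaw (deg), tool x down; pitch deg>0 = lip(-x) raised (rotate about scoop y)"""
    # scoop frame: X=(c,s,0); tool y = X, tool x=-Z, tool z = x cross y = -Z x X = -Y
    S=R.from_euler('z',yaw,degrees=True)*R.from_euler('y',pitch,degrees=True)
    return S*R.from_matrix(np.array([[0,1,0],[0,0,-1],[-1,0,0]],float))
def plan(target,Rt,lin=.06,ang=10.5,n=None):
    s=robot.sense(); p=np.array(s['tcp_pos']); Q=R.from_quat(s['orientation'])
    t=np.array(target,float); rel=(Q.inv()*Rt).as_rotvec(degrees=True)
    N=n or max(1,int(np.ceil(max(np.linalg.norm(t-p)/lin,np.abs(rel).max()/ang))))
    print('N',N,'rot/row',np.round(rel/N,1))
    for i in range(N):
        print(np.round(Q.inv().apply((t-p)/(N-i)),4).tolist())
        p=p+(t-p)/(N-i); Q=Q*R.from_rotvec(rel/N,degrees=True)
def scoop_tcp(point, yaw, pitch, off, hz=.106):
    """TCP so that the scoop's local point `off` (scoop frame) lies at world `point`; TCP at (0,0,hz) in scoop frame"""
    S=R.from_euler('z',yaw,degrees=True)*R.from_euler('y',pitch,degrees=True)
    return np.array(point)+S.apply(np.array([0,0,hz])-np.array(off))
C=np.array([.576,-.019,0]); YAW=-12.1
def cw(x,y,z,C=C):
    return C+R.from_euler('z',YAW,degrees=True).apply([x,y,z])
E
python3 - <<'E'
from h import *
plan(cw(0,0,.15),Rdown(YAW))
E
```

```text
N 12 rot/row [6.6 0.  0. ]
[0.0045, -0.0366, 0.0447]
[0.0045, -0.0312, 0.0486]
[0.0045, -0.0255, 0.0518]
[0.0045, -0.0194, 0.0544]
[0.0045, -0.013, 0.0563]
[0.0045, -0.0065, 0.0574]
[0.0045, 0.0001, 0.0578]
[0.0045, 0.0067, 0.0574]
[0.0045, 0.0132, 0.0562]
[0.0045, 0.0195, 0.0544]
[0.0045, 0.0256, 0.0518]
[0.0045, 0.0314, 0.0485]
```

```bash
python3 -m handwheel '{"hand":[0,0,0,0,0],"delta_pos":[[0.0045,-0.0366,0.0447],[0.0045,-0.0312,0.0486],[0.0045,-0.0255,0.0518],[0.0045,-0.0194,0.0544],[0.0045,-0.013,0.0563]],"rotation":[[6.6,0,0],[6.6,0,0],[6.6,0,0],[6.6,0,0],[6.6,0,0]]}' 40
python3 - <<'E'
from h import *
plan(cw(0,0,.15),Rdown(YAW))
E
```

```text
clock: 1.08
tcp_pos: [0.3894, 0.3385, 0.1812]
orientation: [0.338, 0.623, -0.334, 0.621]
ft_force: [-0.1, 0.2, 0.5]
gripper_width: 0.002
N 7 rot/row [ 6.5 -0.  -0. ]
[0.0042, -0.0057, 0.0573]
[0.0042, 0.0008, 0.0576]
[0.0043, 0.0073, 0.0572]
[0.0043, 0.0137, 0.056]
[0.0043, 0.0199, 0.0541]
[0.0044, 0.0259, 0.0515]
[0.0044, 0.0315, 0.0482]
```

```bash
python3 -m handwheel '{"hand":[0,0,0,0,0],"delta_pos":[[0.0042,-0.0057,0.0573],[0.0042,0.0008,0.0576],[0.0043,0.0073,0.0572],[0.0043,0.0137,0.056],[0.0043,0.02,0.054]],"rotation":[[6.5,0,0],[6.5,0,0],[6.5,0,0],[6.5,0,0],[6.5,0,0]]}' 
python3 - <<'E'
from h import *
plan(cw(0,0,.15),Rdown(YAW))
E
```

```text
clock: 1.7
tcp_pos: [0.5248, 0.0743, 0.1598]
orientation: [0.505, 0.5, -0.497, 0.497]
ft_force: [0.5, 0.7, 0.3]
gripper_width: -0.001
N 2 rot/row [ 5.9 -0.3 -0.1]
[0.0046, 0.0258, 0.0465]
[0.0047, 0.0305, 0.0436]
```

```bash
python3 -m handwheel '{"hand":[0,0,0],"delta_pos":[[0.0046,0.0258,0.0465],[0.0047,0.0305,0.0436],[0,0,0]],"rotation":[[5.9,-0.3,0],[5.9,-0.3,0],[0,0,0]]}' 
python3 - <<'E'
from h import *
plan(cw(0,0,.15),Rdown(YAW)); st()
cam('wrist','w1.png')
E
```

```text
clock: 2.08
tcp_pos: [0.5786, -0.028, 0.1507]
orientation: [0.555, 0.438, -0.552, 0.443]
ft_force: [0.0, 0.4, 0.4]
gripper_width: -0.002
N 1 rot/row [-0.9  0.1 -0.5]
[0.0007, -0.0046, -0.0082]
t 2.08 tcp [ 0.5786 -0.028   0.1507] F [0.  0.4 0.4] w -0.002
x [ 0.008 -0.003 -1.   ] y [ 0.974 -0.225  0.008] z [-0.225 -0.974  0.001]
```

View pics/w1.png

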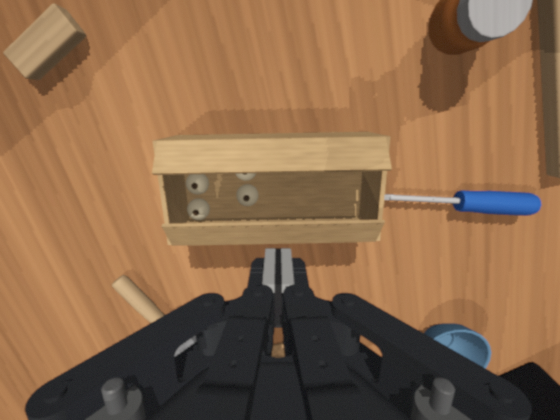

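```bash
python3 - <<'E'
from h import *
im,d,m=cam('wrist'); W=cloud(d,m)
P=W[120:245,145:400].reshape(-1,3); P=P[(P[:,2]>.058)&(P[:,2]<.1)]
i=R.from_euler('z',-YAW,degrees=True); L=i.apply(P-C)
for k in range(3): print(np.round(np.percentile(L[:,k],[.2,1,2,5,50,95,98,99,99.8]),4))
for y in np.arange(-.05,.05,.005):
    q=L[(abs(L[:,1]-y)<.0025)&(abs(L[:,0])<.08)]; print(round(y,3),len(q),np.round(np.median(q[:,2]),4) if len(q) else '')
# beads
Q=W[150:235,160:385].reshape(-1,3);L=i.apply(Q-C);
for r in imaging.spot_in('bead0','wrist'): print(round(r['p'],2),np.round(r['extent']), np.round(i.apply(W[int(r['extent'][1]),int(r['extent'][0])]-C),3))
E
```

```text
[-0.1026 -0.101  -0.0991 -0.0937 -0.      0.092   0.0975  0.0994  0.1009]
[-0.0431 -0.0418 -0.0408 -0.0381  0.0318  0.0507  0.0518  0.0522  0.0526]
[0.0583 0.06   0.0621 0.0643 0.0774 0.086  0.0868 0.0873 0.0879]
-0.05 0 
-0.045 48 0.0688
-0.04 551 0.0711
-0.035 619 0.0742
-0.03 645 0.0774
-0.025 694 0.0805
-0.02 935 0.083
-0.015 25 0.0825
-0.01 0 
-0.005 0 
-0.0 0 
0.005 0 
0.01 0 
0.015 0 
0.02 0 
0.025 230 0.0856
0.03 1334 0.0855
0.035 1331 0.0814
0.04 1283 0.0773
0.045 1257 0.0732
0.68 [249. 198.  18.  23.] [-0.028 -0.009  0.027]
0.61 [201. 212.  22.  21.] [-0.08  -0.024  0.025]
0.6 [198. 190.  25.  18.] [-0.079  0.002  0.029]
0.49 [247. 180.  16.   4.] [-0.029  0.01   0.026]
```

```bash
sed -i 's/^C=np.array.*/C=np.array([.5763,-.0175,0]); YAW=-12.1/' h.py; python3 - <<'E'
from h import *
plan(cw(0,0.002,.115),Rdown(YAW),n=1)
print(R.from_euler('z',YAW,degrees=True).apply([0,1,0]))
E
```

```text
N 1 rot/row [-0.4 -0.2 -0.3]
[0.0355, -0.0021, -0.0054]
[0.20961856 0.97778324 0.        ]
```

```bash
python3 -m handwheel '{"hand":[0,0],"delta_pos":[[0.0355,-0.002,-0.0055],[0,0,0]],"rotation":[[-0.4,-0.2,-0.3],[0,0,0]]}' 
python3 - <<'E'
from h import *
plan(cw(0,0.002,.072),Rdown(YAW),n=1); st()
E
```

```text
clock: 2.48
tcp_pos: [0.5765, -0.0107, 0.115]
orientation: [0.549, 0.447, -0.548, 0.446]
ft_force: [0.4, 0.4, -0.0]
gripper_width: -0.006
N 1 rot/row [ 0.4 -0.1 -0. ]
[0.043, 0.0012, 0.0048]
t 2.48 tcp [ 0.5765 -0.0107  0.115 ] F [ 0.4  0.4 -0. ] w -0.006
x [ 0.001  0.002 -1.   ] y [ 0.979 -0.202  0.   ] z [-0.202 -0.979 -0.002]
```

```bash
python3 -m handwheel '{"hand":[0,0,0],"delta_pos":[[0.0,0.001,0.005],[0.043,0,0],[0,0,0]],"rotation":[[0.4,0,0],[0,0,0],[0,0,0]]}' 
python3 - <<'E'
from h import *
plan(cw(0,0.056,.072),Rdown(YAW),n=1); st()
E
```

```text
clock: 2.85
tcp_pos: [0.5794, -0.0144, 0.0758]
orientation: [0.552, 0.445, -0.546, 0.446]
ft_force: [-0.9, 0.2, -0.2]
gripper_width: -0.002
N 1 rot/row [ 0.2 -0.3 -0.4]
[0.0041, -0.0022, -0.0523]
t 2.85 tcp [ 0.5794 -0.0144  0.0758] F [-0.9  0.2 -0.2] w -0.002
x [ 0.008  0.004 -1.   ] y [ 0.978 -0.206  0.007] z [-0.206 -0.979 -0.005]
```

```bash
python3 -m handwheel '{"hand":[0,0,0,0,0],"delta_pos":[[0.004,-0.001,-0.013],[0,-0.001,-0.013],[0,0,-0.013],[0,0,-0.013],[0,0,0]],"rotation":[[0,0,0],[0,0,0],[0,0,0],[0,0,0],[0,0,0]]}' 
python3 - <<'E'
from h import *
plan(cw(0,0.058,.072),Rdown(YAW),n=1); st()
E
```

```text
clock: 3.48
tcp_pos: [0.5933, 0.0424, 0.078]
orientation: [0.555, 0.444, -0.542, 0.448]
ft_force: [-0.7, -0.4, 0.2]
gripper_width: 0.001
N 1 rot/row [ 0.3 -0.6 -0.9]
[0.0059, -0.0042, 0.0041]
t 3.48 tcp [0.5933 0.0424 0.078 ] F [-0.7 -0.4  0.2] w 0.001
x [ 0.018  0.006 -1.   ] y [ 0.979 -0.204  0.016] z [-0.204 -0.979 -0.01 ]
```

```bash
python3 -m handwheel '{"hand":[0,0,0],"delta_pos":[[0.004,0,0],[0,0,0],[-0.002,0,0.02]],"rotation":[[0,-0.6,-0.9],[0,0,0],[0,0,0]]}' 
python3 - <<'E'
from h import *
plan(cw(0,-0.00,.076),Rdown(YAW),n=1); st()
im,d,m=cam('wrist','w2.png'); cam('side','sd2.png')
E
```

```text
clock: 3.85
tcp_pos: [0.5891, 0.0227, 0.0754]
orientation: [-0.547, -0.447, 0.549, -0.447]
ft_force: [0.8, -0.4, -0.9]
gripper_width: -0.003
N 1 rot/row [0.5 0.1 0.1]
[-0.0005, -0.0044, 0.042]
t 3.85 tcp [0.5891 0.0227 0.0754] F [ 0.8 -0.4 -0.9] w -0.003
x [-0.002 -0.002 -1.   ] y [ 0.979 -0.202 -0.001] z [-0.202 -0.979  0.002]
```

View pics/w2.png

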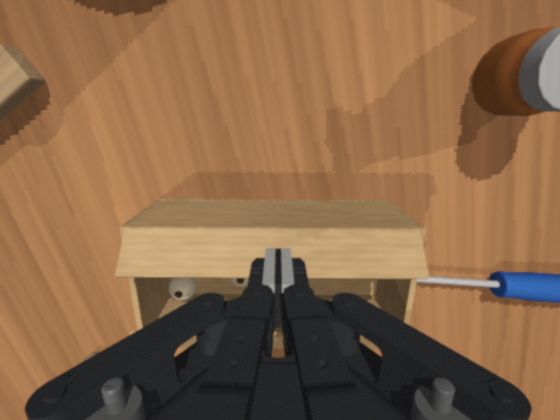

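View pics/sd2.png

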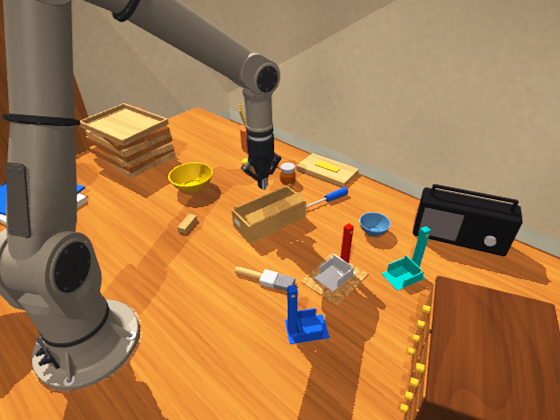

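```bash
python3 - <<'E'
from h import *
im,d,m=cam('wrist'); W=cloud(d,m)
i=R.from_euler('z',-YAW,degrees=True)
for v in range(190,310,6): print(v,np.round(i.apply(W[v,[200,350]]-C),3).tolist())
E
```

```text
190 [[-0.064, 0.052, -0.001], [0.067, 0.053, -0.0]]
196 [[-0.061, 0.05, 0.009], [0.065, 0.05, 0.01]]
202 [[-0.057, 0.05, 0.026], [0.061, 0.05, 0.027]]
208 [[-0.053, 0.05, 0.042], [0.058, 0.05, 0.042]]
214 [[-0.05, 0.05, 0.055], [0.055, 0.05, 0.054]]
220 [[-0.047, 0.049, 0.064], [0.052, 0.05, 0.065]]
226 [[-0.046, 0.047, 0.07], [0.051, 0.047, 0.069]]
232 [[-0.045, 0.044, 0.073], [0.051, 0.044, 0.072]]
238 [[-0.045, 0.041, 0.075], [0.05, 0.041, 0.075]]
244 [[-0.045, 0.038, 0.077], [0.05, 0.038, 0.077]]
250 [[-0.045, 0.035, 0.079], [0.05, 0.036, 0.081]]
256 [[-0.044, 0.032, 0.082], [0.049, 0.032, 0.083]]
262 [[-0.044, 0.029, 0.084], [0.049, 0.029, 0.084]]
268 [[-0.043, 0.027, 0.088], [0.049, 0.026, 0.087]]
274 [[-0.069, -0.028, 0.004], [0.073, -0.028, 0.003]]
280 [[-0.07, -0.035, 0.003], [0.074, -0.035, 0.003]]
286 [[-0.07, -0.041, 0.004], [0.074, -0.041, 0.004]]
292 [[-0.069, -0.044, 0.009], [0.073, -0.043, 0.01]]
298 [[-0.025, 0.05, 0.151], [0.031, 0.052, 0.152]]
304 [[-0.024, 0.05, 0.154], [0.031, 0.051, 0.155]]
```

```bash
python3 - <<'E'
from h import *
im,d,m=cam('wrist'); W=cloud(d,m)
i=R.from_euler('z',-YAW,degrees=True)
for v in range(240,300,4): print(v,np.round(i.apply(W[v,[268,288]]-C),3).tolist())
print(m['origin'])
cv2.imwrite('pics/w3.png',cv2.resize(im[180:330,180:380],None,fx=4,fy=4))
im,d,m=cam('side');cv2.imwrite('pics/sd3.png',cv2.resize(im[100:260,180:380],None,fx=3.7,fy=3.7))
E
```

```text
240 [[-0.002, 0.041, 0.075], [0.011, 0.041, 0.074]]
244 [[-0.002, 0.039, 0.077], [0.011, 0.039, 0.076]]
248 [[-0.002, 0.037, 0.078], [0.011, 0.037, 0.078]]
252 [[-0.001, 0.051, 0.111], [0.01, 0.051, 0.111]]
256 [[-0.0, 0.051, 0.115], [0.009, 0.051, 0.116]]
260 [[-0.0, 0.051, 0.119], [0.009, 0.051, 0.12]]
264 [[-0.0, 0.051, 0.123], [0.009, 0.051, 0.124]]
268 [[-0.0, 0.05, 0.126], [0.009, 0.051, 0.126]]
272 [[0.0, 0.051, 0.131], [0.009, 0.051, 0.13]]
276 [[0.0, 0.051, 0.133], [0.009, 0.051, 0.134]]
280 [[0.0, 0.051, 0.137], [0.009, 0.051, 0.136]]
284 [[0.0, 0.051, 0.14], [0.009, 0.051, 0.14]]
288 [[0.001, 0.052, 0.145], [0.008, 0.052, 0.145]]
292 [[0.001, 0.052, 0.146], [0.008, 0.052, 0.147]]
296 [[0.001, 0.052, 0.149], [0.008, 0.052, 0.149]]
[0.60533415 0.09798259 0.24476147]
```

View pics/sd3.png

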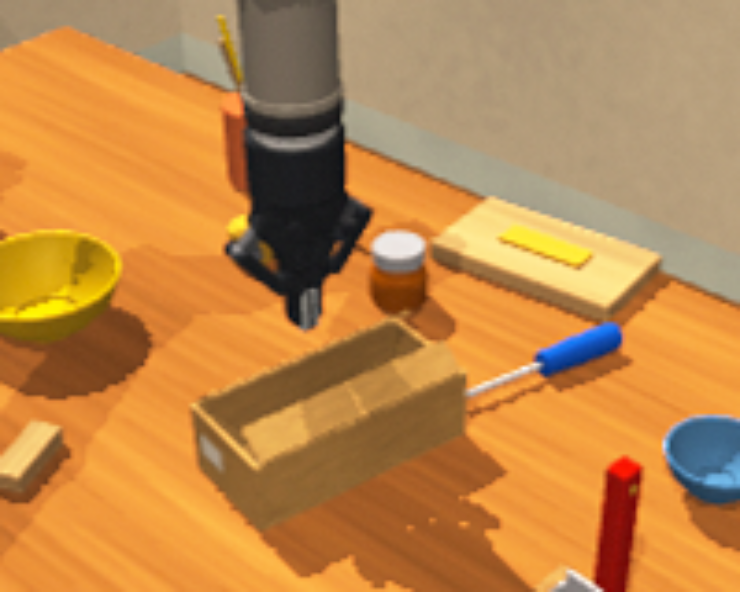

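View pics/w3.png

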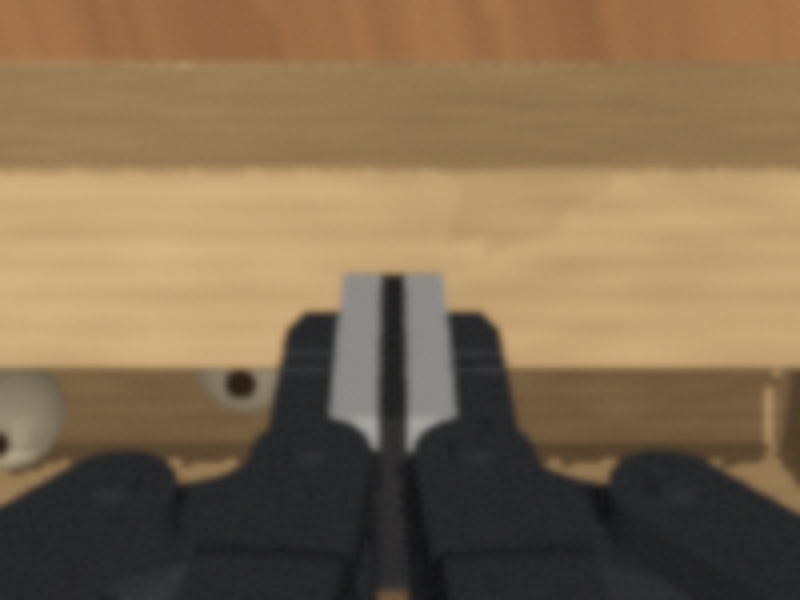

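```bash
python3 - <<'E'
from h import *
s,M=st()
for n in ('side','top'):
    im,d,m=cam(n); W=cloud(d,m)
    D=np.linalg.norm(W[...,:2]-s['tcp_pos'][:2],axis=-1)
    q=W[(D<.03)&(W[...,2]>.06)&(W[...,2]<.2)]
    print(n,len(q)); 
    h,e=np.histogram(q[:,2],np.arange(.06,.2,.005)); print(list(zip(np.round(e,3),h)))
    q=q[q[:,2]>.1]; q=q[np.argsort(q[:,2])]; print(np.round(q[:10],3))
    K=np.array(m['K']); Mc=R.from_quat(m['orientation']).as_matrix(); p=Mc.T@(np.array(s['tcp_pos'])-m['origin']); p=K@(p/p[2]); print('tcp proj',p[:2])
E
```

```text
t 4.1 tcp [0.5891 0.0214 0.0759] F [0.5 0.3 0.2] w 0.001
x [-0.001 -0.002 -1.   ] y [ 0.979 -0.206 -0.001] z [-0.206 -0.979  0.002]
side 391
[(np.float64(0.06), np.int64(21)), (np.float64(0.065), np.int64(1)), (np.float64(0.07), np.int64(0)), (np.float64(0.075), np.int64(1)), (np.float64(0.08), np.int64(7)), (np.float64(0.085), np.int64(10)), (np.float64(0.09), np.int64(0)), (np.float64(0.095), np.int64(0)), (np.float64(0.1), np.int64(2)), (np.float64(0.105), np.int64(11)), (np.float64(0.11), np.int64(13)), (np.float64(0.115), np.int64(15)), (np.float64(0.12), np.int64(17)), (np.float64(0.125), np.int64(17)), (np.float64(0.13), np.int64(12)), (np.float64(0.135), np.int64(13)), (np.float64(0.14), np.int64(12)), (np.float64(0.145), np.int64(16)), (np.float64(0.15), np.int64(37)), (np.float64(0.155), np.int64(23)), (np.float64(0.16), np.int64(13)), (np.float64(0.165), np.int64(21)), (np.float64(0.17), np.int64(23)), (np.float64(0.175), np.int64(15)), (np.float64(0.18), np.int64(22)), (np.float64(0.185), np.int64(21)), (np.float64(0.19), np.int64(22)), (np.float64(0.195), np.int64(26))]

[... 744 characters left out ...]
), np.int64(0)), (np.float64(0.135), np.int64(1)), (np.float64(0.14), np.int64(0)), (np.float64(0.145), np.int64(3)), (np.float64(0.15), np.int64(3)), (np.float64(0.155), np.int64(6)), (np.float64(0.16), np.int64(4)), (np.float64(0.165), np.int64(4)), (np.float64(0.17), np.int64(1)), (np.float64(0.175), np.int64(1)), (np.float64(0.18), np.int64(0)), (np.float64(0.185), np.int64(0)), (np.float64(0.19), np.int64(0)), (np.float64(0.195), np.int64(0))]
[[0.588 0.011 0.105]
 [0.582 0.015 0.112]
 [0.581 0.013 0.114]
 [0.578 0.017 0.115]
 [0.588 0.011 0.117]
 [0.58  0.017 0.118]
 [0.581 0.012 0.122]
 [0.575 0.018 0.139]
 [0.575 0.018 0.146]
 [0.575 0.013 0.148]]
tcp proj [256.36829861 193.57973801]
```

```bash
python3 - <<'E'
from h import *
plan(cw(0,0.001,.076),Rdown(YAW),n=1)
E
python3 -m handwheel '{"hand":[0,0,0,0],"delta_pos":[[0,-0.004,0.038],[0,0,0],[0.031,0,0],[0,0,0]],"rotation":[[0.3,0,0],[0,0,0],[0,0,0],[0,0,0]]}' 
python3 - <<'E'
from h import *
plan(cw(0,0.001,.043),Rdown(YAW),n=1)
im,d,m=cam('wrist','w4.png'); W=cloud(d,m)
i=R.from_euler('z',-YAW,degrees=True)
for v in range(226,270,4): print(v,np.round(i.apply(W[v,[268,288]]-C),3).tolist())
E
```

```text
N 1 rot/row [0.3 0.1 0. ]
[-0.0001, -0.0044, 0.0407]
clock: 4.7
tcp_pos: [0.5786, -0.0115, 0.0448]
orientation: [0.549, 0.446, -0.549, 0.446]
ft_force: [-0.8, 1.1, -0.5]
gripper_width: -0.001
N 1 rot/row [ 0.2 -0.  -0. ]
[0.0018, -0.001, 0.0054]
226 [[-0.002, 0.032, 0.081], [0.008, 0.033, 0.083]]
230 [[-0.002, 0.031, 0.084], [0.008, 0.031, 0.084]]
234 [[-0.002, 0.029, 0.085], [0.008, 0.029, 0.084]]
238 [[-0.002, 0.028, 0.086], [0.007, 0.028, 0.087]]
242 [[-0.002, 0.026, 0.087], [0.008, 0.026, 0.087]]
246 [[-0.002, 0.025, 0.088], [0.007, 0.025, 0.089]]
250 [[-0.002, 0.018, 0.079], [0.008, 0.017, 0.078]]
254 [[-0.002, 0.018, 0.084], [0.008, 0.018, 0.083]]
258 [[-0.002, 0.018, 0.088], [0.008, 0.017, 0.087]]
262 [[-0.002, 0.017, 0.091], [0.007, 0.018, 0.092]]
266 [[-0.002, 0.017, 0.095], [0.007, 0.018, 0.095]]
```

View pics/w4.png

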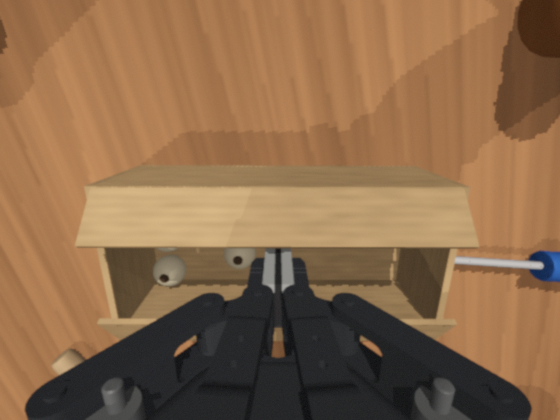

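```bash
python3 -m handwheel '{"hand":[0,0,0,0,0],"delta_pos":[[0.002,-0.001,-0.013],[0.001,0,-0.013],[0.001,0,-0.013],[0.001,0,-0.013],[0,0,0]],"rotation":[[0,0,0],[0,0,0],[0,0,0],[0,0,0],[0,0,0]]}' 
python3 - <<'E'
from h import *
plan(cw(0,0.058,.043),Rdown(YAW),n=1); st()
im,d,m=cam('wrist','w5.png'); W=cloud(d,m)
i=R.from_euler('z',-YAW,degrees=True)
for v in range(190,320,8): print(v,np.round(i.apply(W[v,[200,340]]-C),3).tolist())
E
```

```text
clock: 5.38
tcp_pos: [0.5936, 0.038, 0.0458]
orientation: [0.55, 0.442, -0.547, 0.45]
ft_force: [-1.8, -3.9, 3.0]
gripper_width: 0.002
N 1 rot/row [ 0.3  0.2 -0.6]
[0.0027, -0.0053, -0.0001]
t 5.38 tcp [0.5936 0.038  0.0458] F [-1.8 -3.9  3. ] w 0.002
x [ 0.01  -0.006 -1.   ] y [ 0.979 -0.205  0.011] z [-0.205 -0.979  0.004]
190 [[-0.054, 0.08, -0.001], [0.053, 0.081, -0.0]]
198 [[-0.054, 0.074, -0.002], [0.054, 0.074, -0.0]]
206 [[-0.055, 0.068, -0.0], [0.054, 0.068, -0.0]]
214 [[-0.055, 0.061, -0.001], [0.055, 0.061, -0.0]]
222 [[-0.055, 0.054, 0.0], [0.055, 0.055, 0.001]]
230 [[-0.056, 0.048, 0.002], [0.055, 0.049, 0.003]]
238 [[-0.036, 0.074, 0.075], [0.037, 0.075, 0.076]]
246 [[-0.037, 0.069, 0.073], [0.038, 0.069, 0.074]]
254 [[nan, nan, nan], [0.039, 0.063, 0.071]]
262 [[-0.038, 0.057, 0.069], [0.04, 0.058, 0.07]]
270 [[-0.04, 0.05, 0.065], [0.041, 0.051, 0.067]]
278 [[-0.041, 0.044, 0.065], [0.058, 0.007, 0.005]]
286 [[-0.059, -0.001, 0.004], [0.058, -0.002, 0.003]]
294 [[-0.059, -0.009, 0.004], [0.028, 0.071, 0.118]]
302 [[-0.025, 0.069, 0.122], [0.027, 0.071, 0.124]]
310 [[-0.023, 0.07, 0.127], [0.026, 0.071, 0.128]]
318 [[-0.022, 0.07, 0.132], [0.027, 0.067, 0.127]]
```

View pics/w5.png

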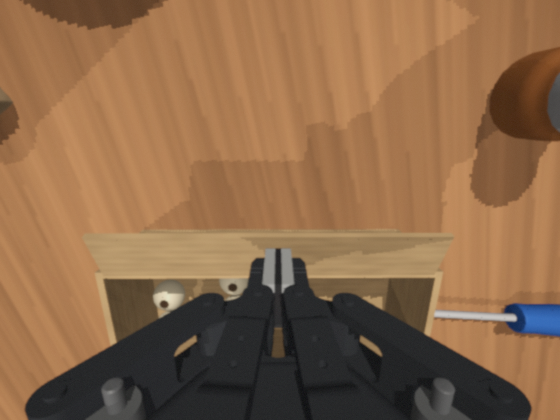

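```bash
python3 -m handwheel '{"hand":[0,0,0,0,0],"delta_pos":[[-0.012,-0.005,0.01],[0,0,0.048],[0.012,0,0],[0.002,0,0.014],[0.0,0,0.013]],"rotation":[[0,0,-0.6],[0,0,0],[0,0,0],[0,0,0],[0,0,0]]}' 
python3 - <<'E'
from h import *
plan(cw(0,-0.060,.044),Rdown(YAW),n=1); st()
E
```

```text
clock: 6.05
tcp_pos: [0.5751, -0.0302, 0.0476]
orientation: [0.552, 0.451, -0.542, 0.445]
ft_force: [-1.1, 22.8, 16.5]
gripper_width: 0.0
N 1 rot/row [ 0.7 -1.  -0.1]
[0.0027, -0.002, 0.0473]
t 6.05 tcp [ 0.5751 -0.0302  0.0476] F [-1.1 22.8 16.5] w 0.0
x [ 0.006  0.017 -1.   ] y [ 0.98  -0.197  0.002] z [-0.197 -0.98  -0.017]
```

```bash
python3 - <<'E'
from h import *
im,d,m=cam('wrist','w6.png'); W=cloud(d,m)
i=R.from_euler('z',-YAW,degrees=True)
for v in range(240,380,8): print(v,np.round(i.apply(W[v,[180,365]]-C),3).tolist())
for v in range(226,270,6): print(v,np.round(i.apply(W[v,[268,288]]-C),3).tolist())
im,d,m=cam('side');cv2.imwrite('pics/sd6.png',cv2.resize(im[100:260,180:380],None,fx=3.7,fy=3.7))
E
```

```text
240 [[-0.072, -0.026, 0.016], [0.071, -0.029, 0.005]]
248 [[-0.071, -0.03, 0.021], [0.072, -0.036, 0.004]]
256 [[-0.077, -0.045, 0.004], [0.073, -0.043, 0.004]]
264 [[-0.074, -0.046, 0.015], [0.071, -0.046, 0.012]]
272 [[-0.07, -0.046, 0.027], [0.067, -0.046, 0.025]]
280 [[-0.066, -0.046, 0.039], [0.064, -0.045, 0.037]]
288 [[-0.063, -0.046, 0.048], [0.061, -0.045, 0.047]]
296 [[-0.05, -0.028, 0.085], [0.047, -0.025, 0.086]]
304 [[-0.054, -0.038, 0.077], [0.033, -0.002, 0.126]]
312 [[-0.033, -0.002, 0.132], [0.032, -0.002, 0.131]]
320 [[-0.032, -0.003, 0.135], [0.03, -0.001, 0.136]]
328 [[-0.031, -0.003, 0.139], [0.03, -0.003, 0.138]]
336 [[-0.03, -0.004, 0.141], [0.031, -0.007, 0.137]]
344 [[-0.03, -0.007, 0.141], [0.083, -0.133, 0.0]]
352 [[-0.087, -0.144, 0.001], [0.034, -0.021, 0.129]]
360 [[-0.034, -0.022, 0.133], [0.033, -0.021, 0.133]]
368 [[-0.033, -0.022, 0.136], [0.033, -0.022, 0.136]]
376 [[-0.032, -0.022, 0.14], [0.032, -0.022, 0.139]]
226 [[-0.006, -0.018, 0.004], [0.01, -0.018, 0.004]]
232 [[-0.006, -0.022, 0.005], [0.01, -0.023, 0.003]]
238 [[-0.006, -0.029, 0.002], [0.01, -0.028, 0.004]]
244 [[-0.006, -0.033, 0.005], [0.01, -0.033, 0.003]]
250 [[-0.004, -0.002, 0.081], [0.007, -0.002, 0.08]]
256 [[-0.004, -0.003, 0.087], [0.006, -0.002, 0.088]]
262 [[-0.003, -0.002, 0.093], [0.006, -0.002, 0.094]]
268 [[-0.003, -0.002, 0.1], [0.006, -0.002, 0.099]]
```

View pics/w6.png

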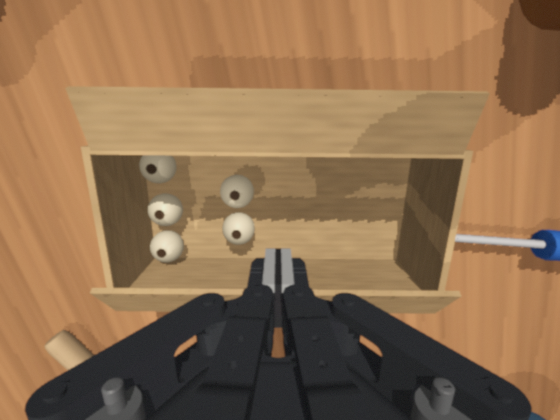

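View pics/sd6.png

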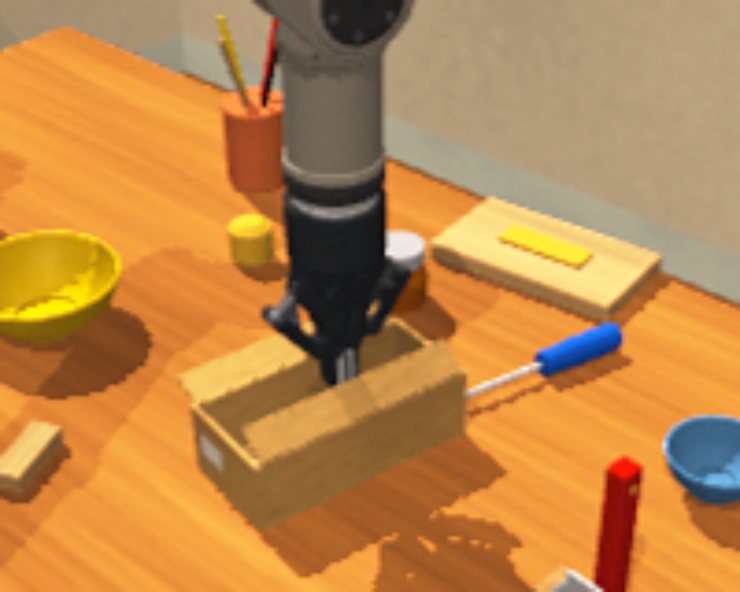

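```bash
python3 -m handwheel '{"hand":[0,0,0,0,0],"delta_pos":[[0,0,-0.006],[0.006,0,0],[0,0,0.003],[-0.006,0,0.007],[-0.006,0,0.009]],"rotation":[[0.7,-1,0],[0,0,0],[0,0,0],[0,0,0],[0,0,0]]}' 
python3 - <<'E'
from h import *
plan(cw(0,-0.060,.044),Rdown(YAW),n=1); st()
im,d,m=cam('wrist','w7.png'); W=cloud(d,m)
i=R.from_euler('z',-YAW,degrees=True)
for v in range(272,312,4): print(v,np.round(i.apply(W[v,[180,375]]-C),3).tolist())
E
```

```text
clock: 6.78
tcp_pos: [0.5726, -0.042, 0.0553]
orientation: [0.55, 0.446, -0.548, 0.446]
ft_force: [-0.8, 0.6, -0.8]
gripper_width: -0.001
N 1 rot/row [ 0.2 -0.2 -0.2]
[0.0112, -0.0017, 0.0353]
t 6.78 tcp [ 0.5726 -0.042   0.0553] F [-0.8  0.6 -0.8] w -0.001
x [ 0.003  0.002 -1.   ] y [ 0.979 -0.206  0.003] z [-0.206 -0.979 -0.003]
272 [[-0.062, -0.049, 0.056], [0.066, -0.048, 0.056]]
276 [[-0.06, -0.048, 0.061], [0.065, -0.048, 0.062]]
280 [[-0.059, -0.049, 0.065], [0.063, -0.049, 0.065]]
284 [[-0.058, -0.049, 0.07], [0.062, -0.049, 0.069]]
288 [[-0.053, -0.043, 0.083], [0.058, -0.044, 0.081]]
292 [[-0.05, -0.039, 0.092], [0.054, -0.039, 0.093]]
296 [[-0.049, -0.039, 0.095], [0.053, -0.039, 0.095]]
300 [[-0.086, -0.11, 0.001], [0.091, -0.11, -0.0]]
304 [[-0.086, -0.115, -0.0], [0.091, -0.114, 0.0]]
308 [[-0.033, -0.015, 0.137], [0.036, -0.015, 0.138]]
```

View pics/w7.png

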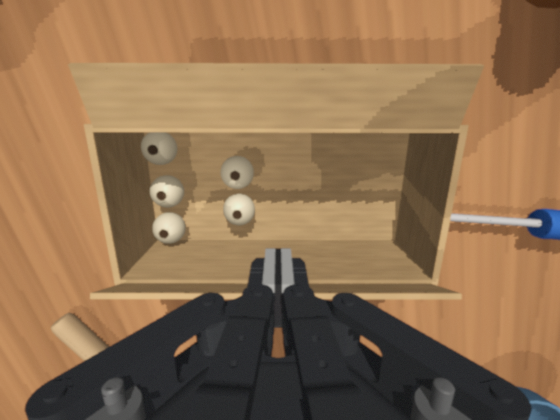

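```bash
python3 -m handwheel '{"hand":[0,0,0,0,0],"delta_pos":[[0,-0.001,0.013],[0.004,-0.001,0.013],[0.004,0,0.012],[0.004,0,0.002],[0,0,0]],"rotation":[[0,0,0],[0,0,0],[0,0,0],[0,0,0],[0,0,0]]}' 
python3 - <<'E'
from h import *
plan(cw(0,-0.060,.044),Rdown(YAW),n=1); st()
im,d,m=cam('wrist','w8.png'); W=cloud(d,m)
i=R.from_euler('z',-YAW,degrees=True)
for v in range(220,340,6): print(v,np.round(i.apply(W[v,[180,375]]-C),3).tolist())
E
```

```text
clock: 7.45
tcp_pos: [0.563, -0.0837, 0.0488]
orientation: [0.554, 0.446, -0.546, 0.443]
ft_force: [-1.9, 1.3, 1.1]
gripper_width: -0.001
N 1 rot/row [-0.  -0.6 -0.2]
[0.0049, -0.0009, -0.0074]
t 7.45 tcp [ 0.563  -0.0837  0.0488] F [-1.9  1.3  1.1] w -0.001
x [ 0.006  0.01  -1.   ] y [ 0.978 -0.21   0.004] z [-0.21  -0.978 -0.011]
220 [[-0.054, -0.047, 0.064], [0.056, -0.047, 0.064]]
226 [[-0.054, -0.049, 0.066], [0.056, -0.05, 0.065]]
232 [[-0.054, -0.053, 0.067], [0.056, -0.053, 0.067]]
238 [[-0.054, -0.056, 0.067], [0.055, -0.056, 0.069]]
244 [[-0.053, -0.059, 0.07], [0.056, -0.059, 0.069]]
250 [[-0.054, -0.062, 0.07], [0.055, -0.062, 0.071]]
256 [[-0.054, -0.065, 0.071], [0.056, -0.066, 0.071]]
262 [[-0.053, -0.068, 0.073], [0.056, -0.069, 0.072]]
268 [[-0.054, -0.072, 0.073], [0.056, -0.072, 0.072]]
274 [[-0.054, -0.075, 0.073], [0.056, -0.075, 0.074]]
280 [[-0.082, -0.125, -0.001], [0.085, -0.125, -0.0]]
286 [[-0.083, -0.13, -0.0], [0.085, -0.131, -0.001]]
292 [[-0.083, -0.136, -0.0], [0.086, -0.137, -0.002]]
298 [[-0.084, -0.143, -0.001], [0.086, -0.142, 0.0]]
304 [[-0.085, -0.15, -0.002], [0.087, -0.149, -0.001]]
310 [[-0.034, -0.057, 0.129], [0.035, -0.056, 0.132]]
316 [[-0.033, -0.057, 0.133], [0.034, -0.057, 0.134]]
322 [[-0.032, -0.056, 0.137], [0.033, -0.056, 0.137]]
328 [[-0.031, -0.056, 0.14], [0.032, -0.056, 0.141]]
334 [[-0.031, -0.057, 0.142], [0.032, -0.057, 0.142]]
```

View pics/w8.png

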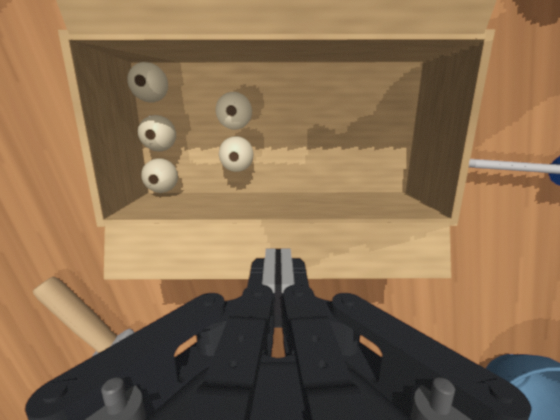

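```bash
python3 - <<'E'
from h import *
im,d,m=cam('wrist'); W=cloud(d,m); i=R.from_euler('z',-YAW,degrees=True)
L=i.apply(W.reshape(-1,3)-C).reshape(W.shape)
k=(L[...,2]>.014)&(L[...,2]<.035)&(abs(L[...,0])<.095)&(abs(L[...,1])<.042)
n,lab,stt,cc=cv2.connectedComponentsWithStats(k.astype(np.uint8))
for j in range(1,n):
    if stt[j,4]>80:
        q=L[lab==j]; A=np.c_[2*q,np.ones(len(q))]; sol=np.linalg.lstsq(A,(q**2).sum(1),rcond=None)[0]
        print(stt[j,4],np.round(cc[j]),np.round(sol[:3],4),round(float(np.sqrt(sol[3]+sol[:3]@sol[:3])),4))
plan([.560,-.302,.17],Rdown(-5.9))
E
```

```text
1248 [146.  81.] [-0.0827  0.0302  0.0164] 0.0114
1081 [233. 110.] [-0.0285  0.013   0.0163] 0.0114
1070 [156. 133.] [-0.0808 -0.0015  0.0163] 0.0114
960 [235. 154.] [-0.0281 -0.0154  0.0161] 0.0115
955 [158. 175.] [-0.0824 -0.0305  0.0163] 0.0114
N 5 rot/row [-1.2 -0.1 -0.1]
[-0.0247, 0.0087, 0.0425]
[-0.0246, 0.0077, 0.0427]
[-0.0246, 0.0067, 0.043]
[-0.0245, 0.0058, 0.0431]
[-0.0244, 0.0048, 0.0433]
```

```bash
python3 -m handwheel '{"hand":[0,0.3,1,1,1],"delta_pos":[[-0.05,0,0],[-0.03,0.008,0.045],[-0.03,0.008,0.048],[-0.012,0.007,0.052],[0,0.006,0.052]],"rotation":[[0,-0.6,0],[-1.5,0,0],[-1.5,0,0],[-1.5,0,0],[-1.5,0,0]]}' 
python3 - <<'E'
from h import *
st(); plan([.560,-.302,.17],Rdown(-5.9))
im,d,m=cam('wrist','w9.png'); cam('top','t9.png')
E
```

```text
clock: 8.18
tcp_pos: [0.5562, -0.2888, 0.1721]
orientation: [-0.522, -0.475, 0.524, -0.477]
ft_force: [0.9, 0.2, -0.3]
gripper_width: 0.844
t 8.18 tcp [ 0.5562 -0.2888  0.1721] F [ 0.9  0.2 -0.3] w 0.844
x [-0.001 -0.004 -1.   ] y [ 0.996 -0.095 -0.   ] z [-0.095 -0.995  0.004]
N 1 rot/row [0.5 0.3 0. ]
[0.0021, 0.005, 0.0127]
```

View pics/w9.png

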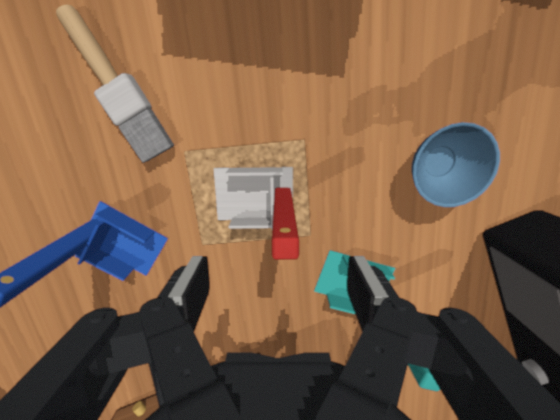

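View pics/t9.png

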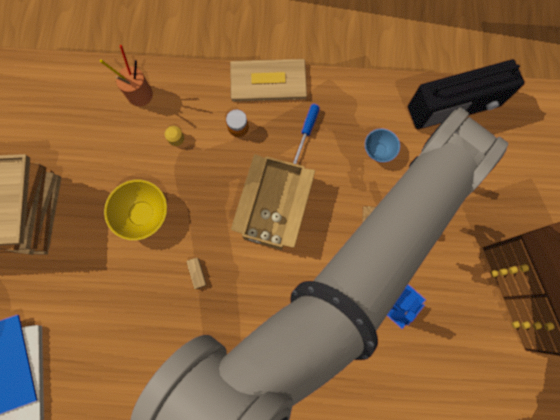

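```bash
cat >> h.py <<'E'
def redtop(W,im,zmin=.14):
    red=(im[...,2]>90)&(im[...,1]<60)&(im[...,0]<60)&(W[...,2]>.02)
    n,lab,s,c=cv2.connectedComponentsWithStats(red.astype(np.uint8)); j=1+np.argmax(s[1:,4])
    q=W[lab==j]; zt=np.percentile(q[:,2],95); t=q[q[:,2]>zt-.004]
    r=cv2.minAreaRect((t[:,:2]*1000).astype(np.float32))
    print('red n',len(q),'ztop',round(zt,4),'rect',np.round(r[0],1),np.round(r[1],1),round(r[2],1)); return q,t
E
python3 - <<'E'
from h import *
im,d,m=cam('wrist'); W=cloud(d,m)
q,t=redtop(W,im)
k=(W[...,2]>.025)&(W[...,2]<.06)
k[:150]=0;k[250:]=0;k[:,:200]=0;k[:,310:]=0
s=W[k]; print(len(s),cv2.minAreaRect((s[:,:2]*1000).astype(np.float32)))
k=(im.min(-1)>120); k[:150]=0;k[250:]=0;k[:,:200]=0;k[:,310:]=0
s=W[k]; print(len(s),cv2.minAreaRect((s[:,:2]*1000).astype(np.float32)))
for r in imaging.masks_of('mat','wrist')[:1]:
    P=W[r['region']]; P=P[abs(P[:,2]-.004)<.004]; print(r['p'],cv2.minAreaRect((P[:,:2]*1000).astype(np.float32)))
E
```

```text
red n 1376 ztop 0.1533 rect [ 561.  -297.8] [16.2 19. ] 87.5
742 ((534.96923828125, -296.241943359375), (64.70555114746094, 71.8942642211914), 85.88363647460938)
3848 ((507.54913330078125, -283.010986328125), (122.4527816772461, 66.84575653076172), 40.922706604003906)
0.59 ((521.9052734375, -297.27691650390625), (140.10658264160156, 119.759521484375), 0.2907419800758362)
```

```bash
python3 - <<'E'
from h import *
st(); plan([.561,-.299,.17],Rdown(-4.5),n=1)
E
python3 -m handwheel '{"hand":[1,1,1],"delta_pos":[[0.001,0.005,0.01],[0.03,0,0],[0,0,0]],"rotation":[[-0.8,0.2,0],[0,0,0],[0,0,0]]}' 
python3 - <<'E'
from h import *
st(); plan([.561,-.299,.081],Rdown(-4.5))
im,d,m=cam('wrist'); W=cloud(d,m); redtop(W,im)
E
```

```text
t 8.38 tcp [ 0.5548 -0.2883  0.1705] F [ 0.3  0.2 -0.1] w 0.998
x [-0.004 -0.004 -1.   ] y [ 0.995 -0.1   -0.004] z [-0.1   -0.995  0.004]
N 1 rot/row [-1.2  0.2  0.2]
[0.0005, 0.0072, 0.0101]
clock: 8.75
tcp_pos: [0.5597, -0.2965, 0.1375]
orientation: [-0.518, -0.482, 0.52, -0.478]
ft_force: [0.5, 0.5, -0.1]
gripper_width: 0.997
t 8.75 tcp [ 0.5597 -0.2965  0.1375] F [ 0.5  0.5 -0.1] w 0.997
x [-0.005  0.002 -1.   ] y [ 0.997 -0.079 -0.005] z [-0.079 -0.997 -0.001]
N 1 rot/row [-0.  -0.1  0.3]
[0.0565, 0.0017, 0.0025]
red n 2115 ztop 0.1561 rect [ 561.3 -303.5] [17.1 19.3] 86.0
```

```bash
python3 -m handwheel '{"hand":[1,1,1],"delta_pos":[[0.028,0.002,0.004],[0.028,0,0],[0,0,0]],"rotation":[[0,0,0.3],[0,0,0],[0,0,0]]}' 
python3 - <<'E'
from h import *
st(); plan([.561,-.301,.081],Rdown(-4.5))
im,d,m=cam('wrist','w10.png'); im,d,m=cam('side');cv2.imwrite('pics/sd10.png',cv2.resize(im[160:320,240:440],None,fx=3.7,fy=3.7))
E
```

```text
clock: 9.18
tcp_pos: [0.5668, -0.3027, 0.0868]
orientation: [0.52, 0.477, -0.517, 0.485]
ft_force: [0.0, 0.1, 0.8]
gripper_width: 0.999
t 9.18 tcp [ 0.5668 -0.3027  0.0868] F [0.  0.1 0.8] w 0.999
x [ 0.011 -0.004 -1.   ] y [ 0.997 -0.075  0.011] z [-0.075 -0.997  0.003]
N 1 rot/row [ 0.2  0.2 -0.6]
[0.0057, -0.006, -0.0013]
```

View pics/w10.png

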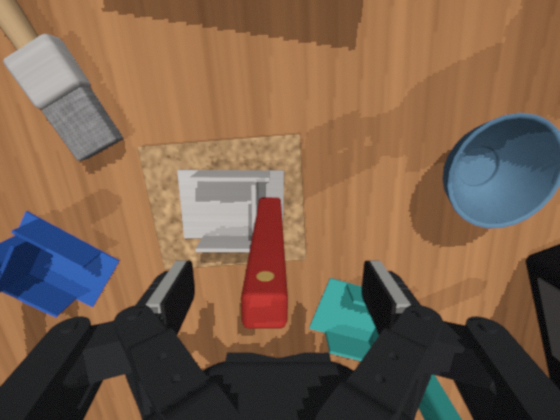

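View pics/sd10.png

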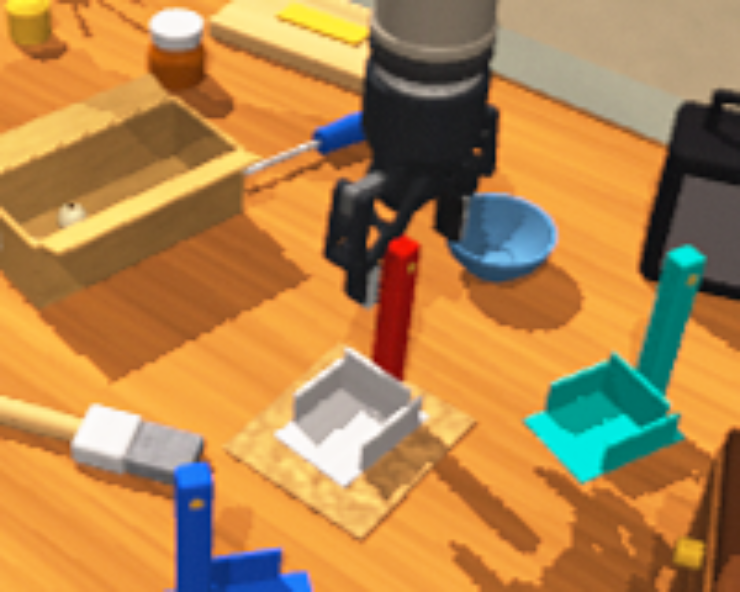

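```bash
python3 -m handwheel '{"hand":[1,1,0,0,0],"delta_pos":[[0.006,-0.006,-0.001],[0,0,0],[0,0,0],[0,0,0],[0,0,0]],"rotation":[[0,0,-0.6],[0,0,0],[0,0,0],[0,0,0],[0,0,0]]}' 90
python3 -m handwheel '{"hand":[0,0,0],"delta_pos":[[0,0,0],[0,0,0],[0,0,0]],"rotation":[[0,0,0],[0,0,0],[0,0,0]]}'
python3 - <<'E'
from h import *
st()
im,d,m=cam('side');cv2.imwrite('pics/sd11.png',cv2.resize(im[160:320,240:440],None,fx=3.7,fy=3.7))
im,d,m=cam('wrist','w11.png')
E
```

```text
clock: 9.9
tcp_pos: [0.5644, -0.3037, 0.0867]
orientation: [0.519, 0.476, -0.518, 0.485]
ft_force: [-1.1, 0.7, 0.7]
gripper_width: 0.379
clock: 10.28
tcp_pos: [0.5638, -0.3038, 0.0868]
orientation: [0.519, 0.477, -0.518, 0.485]
ft_force: [-0.4, 0.7, 0.2]
gripper_width: 0.218
t 10.28 tcp [ 0.5638 -0.3038  0.0868] F [-0.4  0.7  0.2] w 0.218
x [ 0.009 -0.007 -1.   ] y [ 0.997 -0.075  0.009] z [-0.075 -0.997  0.007]
```

View pics/sd11.png

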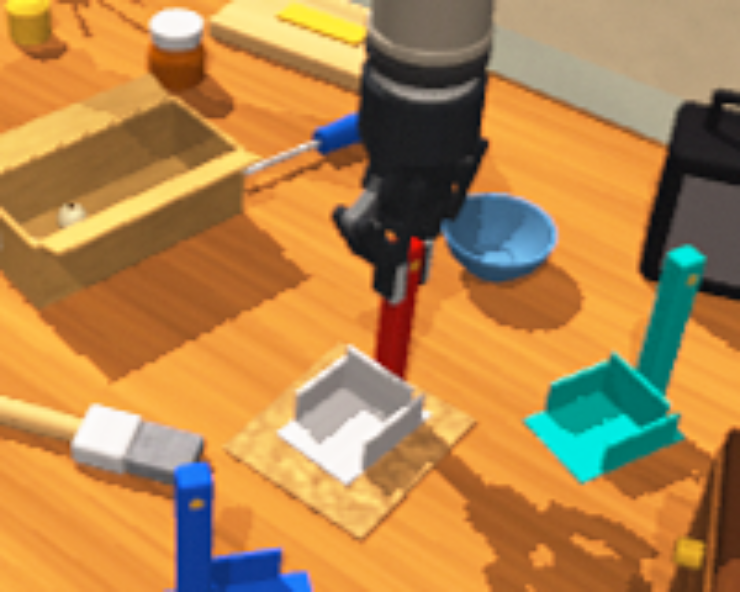

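View pics/w11.png

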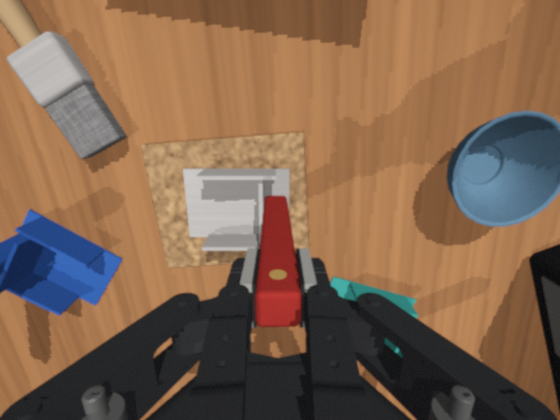

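```bash
python3 -m handwheel '{"hand":[0,0,0],"delta_pos":[[-0.04,0,0],[-0.05,0,0],[-0.03,0,0]],"rotation":[[0,0,0],[0,0,0],[0,0,0]]}'
python3 - <<'E'
from h import *
st()
im,d,m=cam('side');cv2.imwrite('pics/sd12.png',cv2.resize(im[120:320,220:440],None,fx=3,fy=3))
W=cloud(d,m)
im,d,m=cam('wrist','w12.png'); 
for r in imaging.masks_of('scoop','side')[:3]:
  P=W[r['region']]; print(r['p'],np.round(np.nanmedian(P,0),3),np.round(np.nanmin(P,0),3),np.round(np.nanmax(P,0),3))
from h import *
st();plan(scoop_tcp(cw(.074,.012,.10),YAW,0,(0,0,0),.083),Rdown(YAW))
E
```

```text
clock: 10.75
tcp_pos: [0.5609, -0.3009, 0.2052]
orientation: [-0.518, -0.48, 0.519, -0.482]
ft_force: [0.6, -0.0, -2.3]
gripper_width: 0.225
t 10.75 tcp [ 0.5609 -0.3009  0.2052] F [ 0.6 -0.  -2.3] w 0.225
x [ 0.001 -0.004 -1.   ] y [ 0.997 -0.075  0.001] z [-0.075 -0.997  0.004]
0.95 [ 0.332 -0.336  0.014] [ 0.301 -0.396 -0.003] [ 0.406 -0.297  0.151]
0.9 [ 0.66  -0.44   0.018] [ 0.59  -0.474 -0.005] [ 0.819 -0.387  0.151]
0.61 [ 0.542 -0.3    0.138] [ 0.477 -0.332 -0.004] [ 0.793 -0.144  0.271]
t 10.9 tcp [ 0.5611 -0.301   0.2044] F [ 0.2 -0.2 -2. ] w 0.222
x [ 0.002 -0.004 -1.   ] y [ 0.997 -0.075  0.002] z [-0.075 -0.997  0.004]
N 5 rot/row [ 1.6  0.  -0. ]
[0.0041, 0.0138, -0.0572]
[0.0041, 0.0122, -0.0575]
[0.0041, 0.0106, -0.0578]
[0.0042, 0.009, -0.0581]
[0.0042, 0.0075, -0.0583]
```

View pics/sd12.png

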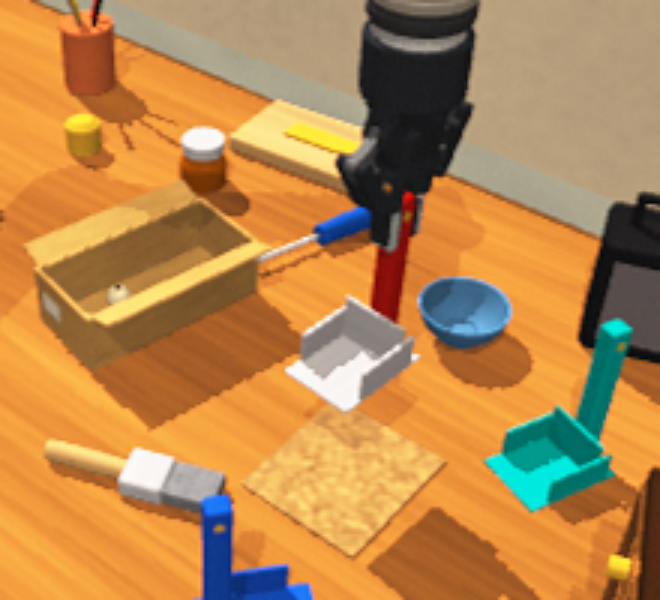

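View pics/w12.png

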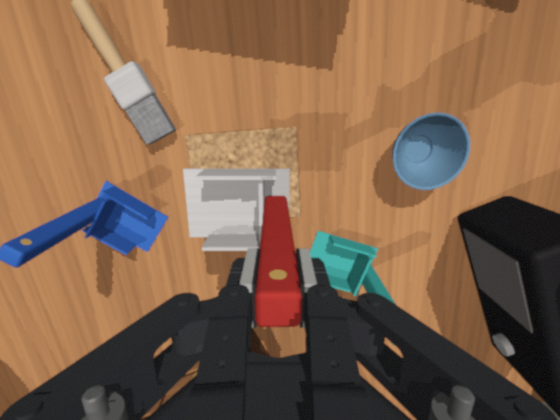

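```bash
python3 - <<'E'
from h import *
im,d,m=cam('wrist'); s,M=st(); W=cloud(d,m)
L=(W-np.array(s['tcp_pos']))@M   # tool coords
S=np.stack([L[...,1],-L[...,2],-L[...,0]],-1) # scoop-like: X=tool y, Y=-tool z, Z up
k=(im.min(-1)>95)&(S[...,2]<-.02)&(S[...,2]>-.1)&(abs(S[...,0]+.04)<.06)&(abs(S[...,1])<.05)
q=S[k]; print(len(q))
f=q[q[:,2]<-.07]; A=np.c_[f[:,:2],np.ones(len(f))]; print('floor plane',np.linalg.lstsq(A,f[:,2],rcond=None)[0],len(f))
print(np.percentile(q[:,0],[.5,2,50,98,99.5]),np.percentile(q[:,1],[.5,2,50,98,99.5]))
lip=f[f[:,0]<np.percentile(f[:,0],20)]; print('lip',lip.min(0),lip.max(0))
print(cv2.minAreaRect((f[:,:2]*1000).astype(np.float32)))
E
```

```text
t 10.95 tcp [ 0.5602 -0.3002  0.2026] F [-0.1 -0.1 -2.1] w 0.222
x [-0.001 -0.003 -1.   ] y [ 0.997 -0.075 -0.001] z [-0.075 -0.997  0.003]
6634
floor plane [-0.00958355  0.0037838  -0.08039624] 5120
[-0.08210925 -0.08077539 -0.04279012  0.00577247  0.00889455] [-0.03103014 -0.02948796  0.00368609  0.03267707  0.03279495]
lip [-0.08275785 -0.03088115 -0.08197147] [-0.06878831  0.03260582 -0.07767662]
((-36.74325942993164, 1.0376358032226562), (92.01107788085938, 63.823883056640625), 0.030537381768226624)
```

```bash
python3 -m handwheel '{"hand":[0,0,0,0,0],"delta_pos":[[0,0.0138,-0.057],[0,0.0122,-0.0575],[0,0.0106,-0.0578],[0,0.009,-0.058],[0,0.0075,-0.0583]],"rotation":[[1.6,0,0],[1.6,0,0],[1.6,0,0],[1.6,0,0],[1.6,0,0]]}'
python3 - <<'E'
from h import *
st();plan(scoop_tcp(cw(.075,.012,.10),YAW,0,(0,0,0),.0825),Rdown(YAW))
E
```

```text
clock: 11.58
tcp_pos: [0.6466, -0.0204, 0.1893]
orientation: [-0.549, -0.441, 0.561, -0.436]
ft_force: [1.4, -0.4, -1.5]
gripper_width: 0.223
t 11.57 tcp [ 0.6466 -0.0204  0.1893] F [ 1.4 -0.4 -1.5] w 0.223
x [-0.018 -0.005 -1.   ] y [ 0.973 -0.232 -0.017] z [-0.232 -0.973  0.009]
N 1 rot/row [-1.3  0.5  1. ]
[0.0067, 0.0058, -0.0003]
```

```bash
python3 -m handwheel '{"hand":[0,0],"delta_pos":[[0,0.005,0],[0,0.0,0]],"rotation":[[-1.3,0.5,1],[0,0,0]]}'
python3 - <<'E'
from h import *
im,d,m=cam('wrist','w13.png');cam('side','sd13.png'); st();plan(scoop_tcp(cw(.075,.012,.02),YAW,0,(0,0,0),.0825),Rdown(YAW))
E
```

```text
clock: 11.82
tcp_pos: [0.6504, -0.0127, 0.1833]
orientation: [-0.546, -0.45, 0.549, -0.446]
ft_force: [-0.2, -0.7, -1.2]
gripper_width: 0.223
t 11.93 tcp [ 0.6506 -0.0117  0.1836] F [ 0.8 -0.7 -0.8] w 0.216
x [-0.007  0.004 -1.   ] y [ 0.98  -0.198 -0.007] z [-0.198 -0.98  -0.003]
N 2 rot/row [ 0.3 -0.1  0.2]
[0.0405, 0.002, 0.0048]
[0.0405, 0.0019, 0.0047]
```

View pics/w13.png

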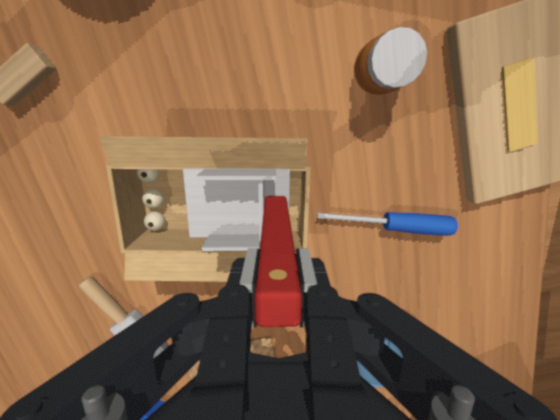

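```bash
python3 - <<'E'
from h import *
plan(scoop_tcp(cw(.075,.004,.1),YAW,0,(0,0,0),.0825),Rdown(YAW),n=1)
E
python3 -m handwheel '{"hand":[0,0],"delta_pos":[[0,0.003,0.012],[0,0.0,0.005]],"rotation":[[0.3,0,0.2],[0,0,0]]}'
python3 - <<'E'
from h import *
st();plan(scoop_tcp(cw(.075,.004,.015),YAW,0,(0,0,0),.0825),Rdown(YAW),n=1)
E
```

```text
N 1 rot/row [ 0.7 -0.2  0.4]
[0.001, 0.0034, 0.0173]
clock: 12.18
tcp_pos: [0.6493, -0.0328, 0.1833]
orientation: [-0.549, -0.447, 0.55, -0.444]
ft_force: [-0.5, 1.0, -1.9]
gripper_width: 0.225
t 12.18 tcp [ 0.6493 -0.0328  0.1833] F [-0.5  1.  -1.9] w 0.225
x [-0.004  0.002 -1.   ] y [ 0.978 -0.207 -0.004] z [-0.207 -0.978 -0.001]
N 1 rot/row [ 0.2 -0.1  0.2]
[0.0858, 0.0007, -0.0036]
```

```bash
python3 -m handwheel '{"hand":[0,0,0],"delta_pos":[[0.03,0.001,-0.003],[0.03,0,0],[0.02,0,0]],"rotation":[[0,0,0.2],[0,0,0],[0,0,0]]}'
python3 - <<'E'
from h import *
st();plan(scoop_tcp(cw(.075,.004,.006),YAW,0,(0,0,0),.0825),Rdown(YAW),n=1)
cam('wrist','w14.png')
E
```

```text
clock: 12.55
tcp_pos: [0.6527, -0.0359, 0.1047]
orientation: [0.553, 0.442, -0.549, 0.445]
ft_force: [-0.3, -0.7, -1.3]
gripper_width: 0.22
t 12.55 tcp [ 0.6527 -0.0359  0.1047] F [-0.3 -0.7 -1.3] w 0.22
x [ 0.007  0.001 -1.   ] y [ 0.977 -0.214  0.007] z [-0.214 -0.977 -0.002]
N 1 rot/row [-0.3 -0.1 -0.4]
[0.0162, -0.0037, -0.0059]
```

View pics/w14.png

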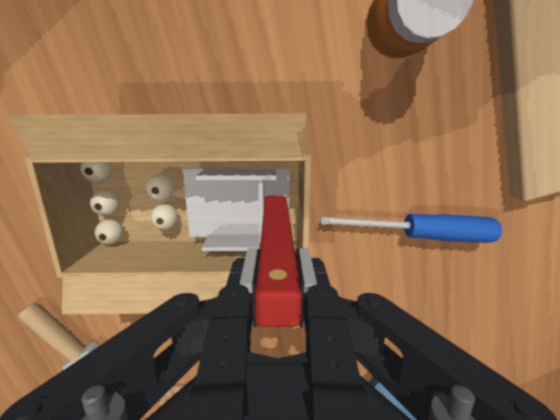

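```bash
python3 -m handwheel '{"hand":[0,0,0],"delta_pos":[[0.008,-0.003,-0.006],[0.006,0,-0.006],[0.004,0,-0.001]],"rotation":[[-0.3,0,-0.4],[0,0,0],[0,0,0]]}'
python3 - <<'E'
from h import *
st();plan(scoop_tcp(cw(.075,.012,.004),YAW,0,(0,0,0),.0825),Rdown(YAW),n=1)
E
```

```text
clock: 12.98
tcp_pos: [0.6523, -0.0219, 0.0868]
orientation: [0.55, 0.446, -0.55, 0.444]
ft_force: [-5.7, 1.3, 22.7]
gripper_width: 0.224
t 12.97 tcp [ 0.6523 -0.0219  0.0868] F [-5.7  1.3 22.7] w 0.224
x [-0.002  0.003 -1.   ] y [ 0.978 -0.209 -0.002] z [-0.209 -0.978 -0.002]
N 1 rot/row [ 0.  -0.1  0.1]
[0.0003, -0.0003, -0.0003]
```

```bash
python3 -m handwheel '{"hand":[0,0,0,0],"delta_pos":[[-0.0015,-0.002,0],[0,-0.014,0],[0,-0.014,0],[0,-0.014,0]],"rotation":[[0,0,0],[0,0,0],[0,0,0],[0,0,0]]}'
python3 - <<'E'
from h import *
st();plan(scoop_tcp(cw(-.017,.012,.004),YAW,0,(0,0,0),.0825),Rdown(YAW),n=1)
cam('wrist','w15.png')
E
```

```text
clock: 13.48
tcp_pos: [0.6087, -0.0127, 0.0898]
orientation: [0.55, 0.445, -0.549, 0.445]
ft_force: [0.6, -0.8, -2.1]
gripper_width: 0.223
t 13.47 tcp [ 0.6087 -0.0127  0.0898] F [ 0.6 -0.8 -2.1] w 0.223
x [ 0.002  0.001 -1.   ] y [ 0.978 -0.208  0.002] z [-0.208 -0.978 -0.002]
N 1 rot/row [ 0.1 -0.1 -0.1]
[0.0032, -0.0476, -0.0006]
```

View pics/w15.png

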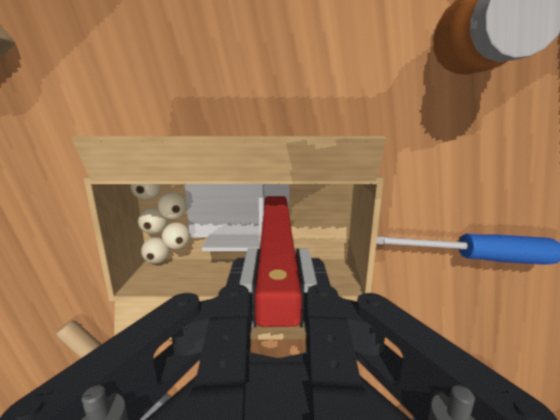

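```bash
python3 -m handwheel '{"hand":[0,0,0,0],"delta_pos":[[0.003,0,0],[0.001,-0.01,0],[0.0005,-0.012,0],[0.0005,-0.012,0]],"rotation":[[0,0,0],[0,0,0],[0,0,0],[0,0,0]]}'
python3 - <<'E'
from h import *
st();plan(scoop_tcp(cw(-.017,.012,.004),YAW,0,(0,0,0),.0825),Rdown(YAW),n=1)
cam('wrist','w16.png')
E
```

```text
clock: 14.02
tcp_pos: [0.5769, -0.0058, 0.0869]
orientation: [0.553, 0.443, -0.546, 0.447]
ft_force: [5.0, -1.5, 0.5]
gripper_width: 0.224
t 14.03 tcp [ 0.5769 -0.0058  0.0869] F [ 5.  -1.5  0.5] w 0.224
x [ 0.012  0.    -1.   ] y [ 0.978 -0.208  0.011] z [-0.208 -0.978 -0.003]
N 1 rot/row [ 0.1 -0.2 -0.6]
[0.0002, -0.0151, -0.0005]
```

View pics/w16.png

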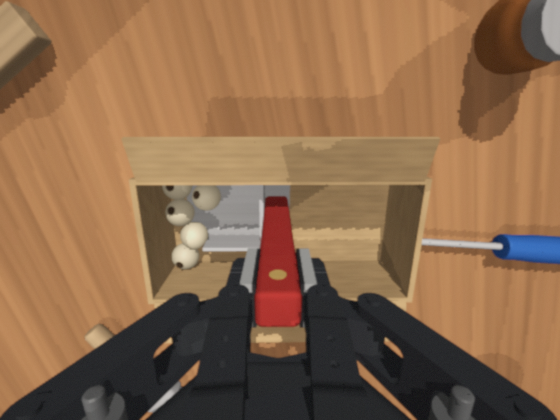

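```bash
cat >> h.py <<'E'
def beads(W):
    i=R.from_euler('z',-YAW,degrees=True)
    L=i.apply(W.reshape(-1,3)-C).reshape(W.shape)
    return L
def beadlist(name='bead0'):
    im,d,m=cam('wrist'); W=cloud(d,m); L=beads(W)
    for r in imaging.masks_of(name,'wrist'):
        if r['p']<.3: continue
        q=L[r['region']]; q=q[~np.isnan(q[:,0])]
        if len(q)<40: continue
        q=q[q[:,2]>np.median(q[:,2])-.012]
        A=np.c_[2*q,np.ones(len(q))]; sol=np.linalg.lstsq(A,(q**2).sum(1),rcond=None)[0]
        print(round(r['p'],2),np.round(r['extent'][:2]),'c',np.round(sol[:3],4),'r',round(float(np.sqrt(max(0,sol[3]+sol[:3]@sol[:3]))),4))
E
python3 - <<'E'
from h import *
beadlist()
s,M=st(); print(beads(np.array([s['tcp_pos']])))
E
```

```text
0.87 [188. 257.] c [-0.0855 -0.034   0.0163] r 0.0114
0.77 [182. 213.] c [-0.0857  0.009   0.018 ] r 0.0114
0.72 [210. 197.] c [-0.0564  0.0279  0.0289] r 0.0085
0.62 [177. 193.] c [-0.0855  0.0321  0.019 ] r 0.0107
0.62 [198. 237.] c [-0.0755 -0.0124  0.0184] r 0.0114
t 14.18 tcp [ 0.5763 -0.0054  0.087 ] F [ 1.7 -1.1  5.3] w 0.22
x [ 0.01   0.001 -1.   ] y [ 0.978 -0.207  0.009] z [-0.207 -0.978 -0.003]
[[-0.00257958  0.011819    0.08700029]]
```

```bash
python3 -m handwheel '{"hand":[0,0,0],"delta_pos":[[0,0.001,0.004],[0.0,0.0,0.004],[0.0,-0.006,0]],"rotation":[[0,0,-0.6],[0,0,0],[0,0,0]]}'
python3 - <<'E'
from h import *
beadlist();cam('wrist','w17.png')
s,M=st(); print(beads(np.array([s['tcp_pos']])))
E
```

```text
clock: 14.55
tcp_pos: [0.5702, -0.01, 0.0871]
orientation: [0.55, 0.448, -0.548, 0.443]
ft_force: [3.8, -2.3, 0.9]
gripper_width: 0.222
0.98 [193. 251.] c [-0.0859 -0.034   0.0177] r 0.0106
0.92 [188. 207.] c [-0.0868  0.0084  0.0193] r 0.0116
0.87 [223. 193.] c [-0.0536  0.0214  0.0191] r 0.0115
0.61 [203. 230.] c [-0.0766 -0.0133  0.0184] r 0.0121
t 14.7 tcp [ 0.5693 -0.0101  0.0871] F [ 2.3 -1.4  1.2] w 0.223
x [-0.002  0.007 -1.   ] y [ 0.979 -0.206 -0.004] z [-0.206 -0.978 -0.006]
[[-0.00835686  0.00578642  0.08709943]]
```

View pics/w17.png

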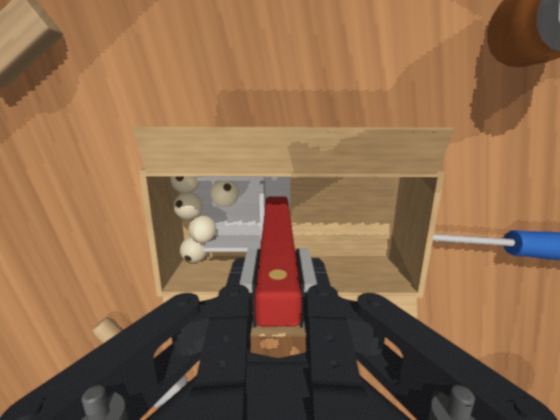

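```bash
python3 -m handwheel '{"hand":[0,0],"delta_pos":[[0,-0.004,0],[0.0,-0.005,0]],"rotation":[[0,0,0],[0,0,0]]}'
python3 - <<'E'
from h import *
beadlist();cam('wrist','w18.png')
s,M=st(); print(beads(np.array([s['tcp_pos']])))
E
```

```text
clock: 14.95
tcp_pos: [0.5647, -0.0106, 0.0878]
orientation: [0.553, 0.444, -0.547, 0.446]
ft_force: [9.5, -2.1, -2.2]
gripper_width: 0.223
0.84 [192. 206.] c [-0.0858  0.0087  0.0192] r 0.0116
0.79 [197. 250.] c [-0.0856 -0.0334  0.0176] r 0.0105
0.68 [207. 228.] c [-0.0756 -0.0127  0.0184] r 0.0119
0.67 [228. 192.] c [-0.0559  0.0196  0.0195] r 0.0113
0.59 [188. 182.] c [-0.0811  0.0276  0.0476] r 0.0214
t 15.1 tcp [ 0.5648 -0.0106  0.0879] F [ 7.  -2.7 -2.9] w 0.222
x [ 0.008  0.004 -1.   ] y [ 0.978 -0.209  0.007] z [-0.209 -0.978 -0.005]
[[-0.01273673  0.00435611  0.08791859]]
```

View pics/w18.png

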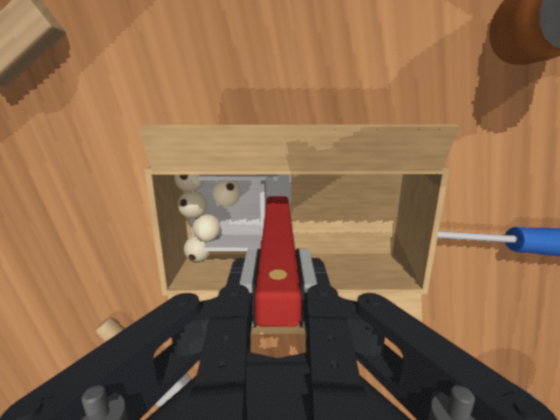

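```bash
cat >> h.py <<'E'
def seq(stages):
    """stages list of (tcp,Rt): print tool-frame delta for successive rows from the present pose"""
    s=robot.sense(); p=np.array(s['tcp_pos']); Q=R.from_quat(s['orientation'])
    for t,Rt in stages:
        print(np.round(Q.inv().apply(np.array(t)-p),4).tolist(),np.round((Q.inv()*Rt).as_rotvec(degrees=True),1).tolist()); p=np.array(t);Q=Rt
E
python3 - <<'E'
from h import *
s,M=st(); l=beads(np.array([s['tcp_pos']]))[0]
heel=lambda dz,dx=0: cw(l[0]+.012+dx,l[1],.0055+dz)
seq([(scoop_tcp(heel(dz,dx),YAW,p,(.012,0,0),.0825),Rdown(YAW,p)) for p,dz,dx in ((5,0.0,0),(10,0.0,0),(15,0.001,0),(20,.002,.002),(22,.012,.006))])
E
```

```text
t 15.1 tcp [ 0.5648 -0.0106  0.0879] F [ 7.  -2.7 -2.9] w 0.222
x [ 0.008  0.004 -1.   ] y [ 0.978 -0.209  0.007] z [-0.209 -0.978 -0.005]
[-0.0008, 0.0072, 0.0] [0.1, -0.3, -5.4]
[-0.0007, 0.0072, 0.0] [0.0, -0.0, -5.0]
[-0.0017, 0.0071, -0.0] [0.0, -0.0, -5.0]
[-0.0022, 0.0089, -0.0] [-0.0, 0.0, -5.0]
[-0.0111, 0.0032, 0.0] [0.0, -0.0, -2.0]
```

```bash
python3 -m handwheel '{"hand":[0,0,0,0],"delta_pos":[[-0.0008,0.0072,0],[-0.0008,0.0072,0],[-0.0017,0.007,0],[-0.002,0.008,0]],"rotation":[[0,0,-5.4],[0,0,-5],[0,0,-5],[0,0,-5]]}'
python3 - <<'E'
from h import *
cam('wrist','w19.png');im,d,m=cam('side');cv2.imwrite('pics/sd19.png',cv2.resize(im[100:260,180:380],None,fx=3.7,fy=3.7))
beadlist()
s,M=st(); print(beads(np.array([s['tcp_pos']])))
E
```

```text
clock: 15.6
tcp_pos: [0.5865, -0.0104, 0.0865]
orientation: [-0.461, -0.542, 0.62, -0.331]
ft_force: [0.4, 0.4, -1.9]
gripper_width: 0.221
0.91 [248. 194.] c [-0.0387  0.0233  0.0313] r 0.0115
0.72 [226. 212.] c [-0.0565  0.0071  0.0378] r 0.0116
0.64 [207. 191.] c [-0.0691  0.0265  0.0435] r 0.0113
0.63 [249. 226.] c [-0.039  -0.0074  0.0304] r 0.0117
t 15.8 tcp [ 0.5873 -0.0114  0.0861] F [-0.2 -0.5 -2. ] w 0.222
x [-0.351  0.087 -0.932] y [ 0.912 -0.194 -0.362] z [-0.212 -0.977 -0.011]
[[0.00950174 0.00826435 0.08609233]]
```

View pics/w19.png

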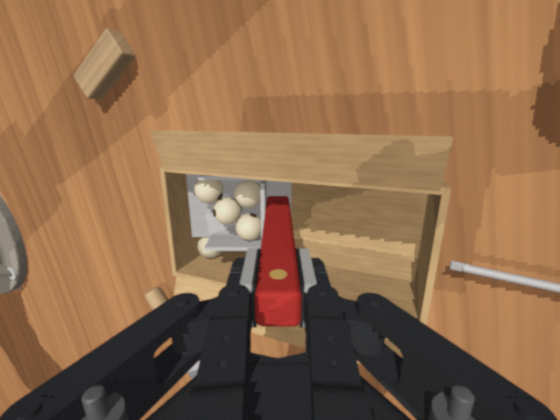

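View pics/sd19.png

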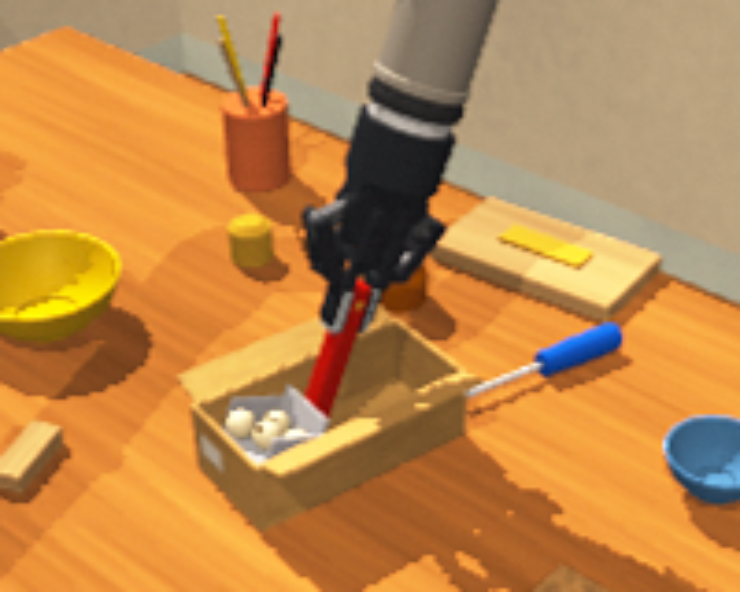

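```bash
cat >> h.py <<'E'
def bowl(camn='top'):
    im,d,m=cam(camn); W=cloud(d,m)
    hsv=cv2.cvtColor(im,cv2.COLOR_BGR2HSV); y=cv2.inRange(hsv,(20,150,60),(34,255,255))>0
    n,lab,s,c=cv2.connectedComponentsWithStats(y.astype(np.uint8)); j=1+np.argmax(s[1:,4])
    q=W[lab==j]; q=q[(q[:,2]>.045)&(q[:,2]<.075)]
    A=np.c_[2*q[:,:2],np.ones(len(q))]; sol=np.linalg.lstsq(A,(q[:,:2]**2).sum(1),rcond=None)[0]
    for _ in range(3):
        r=np.sqrt(sol[2]+sol[:2]@sol[:2]); k=abs(np.linalg.norm(q[:,:2]-sol[:2],axis=1)-r)<.006
        sol=np.linalg.lstsq(A[k],(q[k][:,:2]**2).sum(1),rcond=None)[0]
    print('bowl',camn,len(q),np.round(sol[:2],4),'r',round(float(np.sqrt(sol[2]+sol[:2]@sol[:2])),4))
E
python3 - <<'E'
from h import *
bowl('top');bowl('side')
s,M=st(); p=np.array(s['tcp_pos'])
q=R.from_quat(s['orientation'])
seq([(p+[0,0,.04],Rdown(YAW,20.8)),(p+[0,0,.08],Rdown(YAW,20.8)),(p+[0,0,.12],Rdown(YAW,20.8))])
E
```

```text
bowl top 612 [0.5363 0.311 ] r 0.0696
bowl side 265 [0.5335 0.3113] r 0.0706
t 15.9 tcp [ 0.587  -0.0117  0.0867] F [-1.1 -0.1 -1.9] w 0.22
x [-0.35   0.087 -0.933] y [ 0.912 -0.194 -0.361] z [-0.212 -0.977 -0.011]
[-0.0373, -0.0144, -0.0005] [0.1, -0.7, 0.4]
[-0.0374, -0.0142, -0.0] [0.0, 0.0, 0.0]
[-0.0374, -0.0142, -0.0] [0.0, 0.0, 0.0]
```

```bash
python3 -m handwheel '{"hand":[0,0,0],"delta_pos":[[-0.037,-0.0144,0],[-0.037,-0.0142,0],[-0.037,-0.0142,0]],"rotation":[[0,-0.7,0],[0,0,0],[0,0,0]]}'
python3 - <<'E'
from h import *
s,M=st()
B=np.array([.536,.311,0]); az=25; rad=R.from_euler('z',az,degrees=True).apply([1,0,0])
t=scoop_tcp(B+rad*.02+[0,0,.14],az,20,(-.08,0,0),.0825)
plan(t,Rdown(az,20),lin=.055); print(t)
cam('wrist','w20.png')
E
```

```text
clock: 16.27
tcp_pos: [0.5816, -0.0104, 0.2044]
orientation: [-0.456, -0.54, 0.624, -0.334]
ft_force: [-0.3, 1.1, -1.6]
gripper_width: 0.22
t 16.27 tcp [ 0.5816 -0.0104  0.2044] F [-0.3  1.1 -1.6] w 0.22
x [-0.362  0.076 -0.929] y [ 0.909 -0.194 -0.37 ] z [-0.209 -0.978  0.001]
N 7 rot/row [-4.9 -1.9  0.2]
[0.0025, -0.001, -0.0542]
[0.0008, 0.0037, -0.0541]
[-0.001, 0.0083, -0.0536]
[-0.0027, 0.0129, -0.0526]
[-0.0043, 0.0174, -0.0512]
[-0.0059, 0.0218, -0.0493]
[-0.0073, 0.026, -0.0471]
[0.6478312  0.36314774 0.19016303]
```

View pics/w20.png

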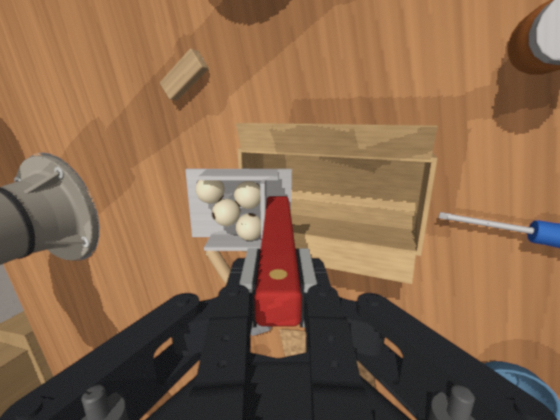

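```bash
python3 -m handwheel '{"hand":[0,0,0,0,0],"delta_pos":[[0.002,-0.001,-0.05],[0.0,0.0037,-0.054],[-0.001,0.0083,-0.0536],[-0.0027,0.013,-0.0526],[-0.0043,0.0174,-0.051]],"rotation":[[-4.9,-1.9,0.2],[-4.9,-1.9,0.2],[-4.9,-1.9,0.2],[-4.9,-1.9,0.2],[-4.9,-1.9,0.2]]}'
python3 - <<'E'
from h import *
s,M=st()
B=np.array([.536,.311,0]); az=25; rad=R.from_euler('z',az,degrees=True).apply([1,0,0])
t=scoop_tcp(B+rad*.02+[0,0,.14],az,20,(-.08,0,0),.0825)
plan(t,Rdown(az,20),lin=.055); print(t)
E
```

```text
clock: 16.95
tcp_pos: [0.6284, 0.2488, 0.2033]
orientation: [0.329, 0.623, -0.528, 0.474]
ft_force: [0.4, -1.0, -1.8]
gripper_width: 0.221
t 16.95 tcp [0.6284 0.2488 0.2033] F [ 0.4 -1.  -1.8] w 0.221
x [-0.334 -0.091 -0.938] y [ 0.911  0.226 -0.346] z [ 0.244 -0.97   0.007]
N 3 rot/row [-3.5 -1.1  0.1]
[-0.0015, 0.016, -0.0354]
[-0.0022, 0.0182, -0.0344]
[-0.0028, 0.0202, -0.0332]
[0.6478312  0.36314774 0.19016303]
```

```bash
python3 -m handwheel '{"hand":[0,0,0],"delta_pos":[[-0.0015,0.016,-0.0354],[-0.0022,0.0182,-0.0344],[-0.0028,0.02,-0.033]],"rotation":[[-3.5,-1.1,0],[-3.5,-1.1,0],[-3.5,-1.1,0]]}'
python3 - <<'E'
from h import *
cam('wrist','w21.png'); cam('side','sd21.png'); bowl('side')
s,M=st()
B=np.array([.536,.311,0]); az=25; rad=R.from_euler('z',az,degrees=True).apply([1,0,0])
st_=[(18,.115),(8,.095),(-2,.08),(-10,.068),(-16,.062),(-22,.06),(-28,.058),(-36,.056),(-45,.055)]
seq([(scoop_tcp(B+rad*.02+[0,0,z],az,p,(-.08,0,0),.0825),Rdown(az,p)) for p,z in st_])
E
```

```text
clock: 17.32
tcp_pos: [0.6428, 0.3695, 0.1888]
orientation: [0.264, 0.658, -0.476, 0.521]
ft_force: [-0.1, 0.1, -1.5]
gripper_width: 0.22
bowl side 265 [0.5335 0.3113] r 0.0705
t 17.48 tcp [0.6414 0.3718 0.1872] F [-0.6 -0.4 -1.4] w 0.221
x [-0.319 -0.147 -0.936] y [ 0.841  0.41  -0.352] z [ 0.436 -0.9   -0.007]
[0.0172, 0.0067, 0.0107] [0.9, -0.1, 2.6]
[0.0064, -0.0094, 0.0] [-0.0, 0.0, 10.0]
[0.0022, -0.0135, -0.0] [0.0, -0.0, 10.0]
[0.0017, -0.0127, -0.0] [0.0, 0.0, 8.0]
[-0.002, -0.0101, -0.0] [-0.0, -0.0, 6.0]
[-0.006, -0.0096, -0.0] [0.0, 0.0, 6.0]
[-0.0061, -0.0098, 0.0] [-0.0, 0.0, 6.0]
[-0.0086, -0.0132, -0.0] [-0.0, 0.0, 8.0]
[-0.0107, -0.0145, 0.0] [-0.0, -0.0, 9.0]
```

View pics/w21.png

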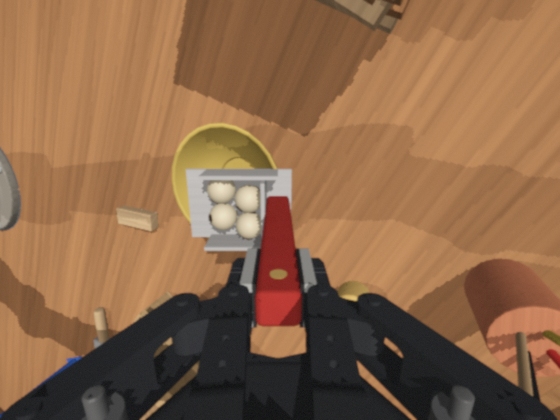

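View pics/sd21.png

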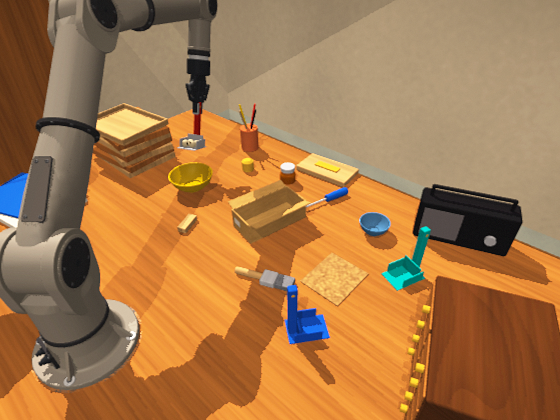

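```bash
python3 -m handwheel '{"hand":[0,0,0],"delta_pos":[[0.017,0.0067,0.0107],[0.0064,-0.0094,0],[0.002,-0.0135,0]],"rotation":[[0.9,0,2.6],[0,0,10],[0,0,7]]}'
cat >> h.py <<'E'
B=np.array([.536,.311,0]); az=25; rad=R.from_euler('z',az,degrees=True).apply([1,0,0])
def lipnow():
    s=robot.sense(); Q=R.from_quat(s['orientation']); M=Q.as_matrix(); X=M[:,1]; Z=-M[:,0]
    lip=np.array(s['tcp_pos'])-.0825*Z-.08*X; print('lip',np.round(lip,4),'pitch',round(-np.degrees(np.arcsin(X[2])),1)); return lip
def dump(st_,r=.02):
    seq([(scoop_tcp(B+rad*r+[0,0,z],az,p,(-.08,0,0),.0825),Rdown(az,p)) for p,z in st_])
E
python3 - <<'E'
from h import *
st(); lipnow()
dump([(-2,.075),(-10,.068),(-16,.062),(-22,.06),(-28,.058),(-36,.056),(-45,.055)])
cam('wrist','w22.png')
E
```

```text
clock: 17.85
tcp_pos: [0.6234, 0.3468, 0.1569]
orientation: [0.375, 0.598, -0.387, 0.593]
ft_force: [1.3, 0.8, -1.6]
gripper_width: 0.22
t 17.85 tcp [0.6234 0.3468 0.1569] F [ 1.3  0.8 -1.6] w 0.22
x [-0.014 -0.011 -1.   ] y [ 0.908  0.418 -0.017] z [ 0.419 -0.908  0.004]
lip [0.5496 0.3124 0.0758] pitch 1.0
[-0.0034, 0.0026, -0.0045] [-0.3, 0.2, 3.0]
[-0.0033, -0.0125, -0.0] [0.0, 0.0, 8.0]
[-0.002, -0.0101, -0.0] [-0.0, -0.0, 6.0]
[-0.006, -0.0096, -0.0] [0.0, 0.0, 6.0]
[-0.0061, -0.0098, 0.0] [-0.0, 0.0, 6.0]
[-0.0086, -0.0132, -0.0] [-0.0, 0.0, 8.0]
[-0.0107, -0.0145, 0.0] [-0.0, -0.0, 9.0]
```

View pics/w22.png

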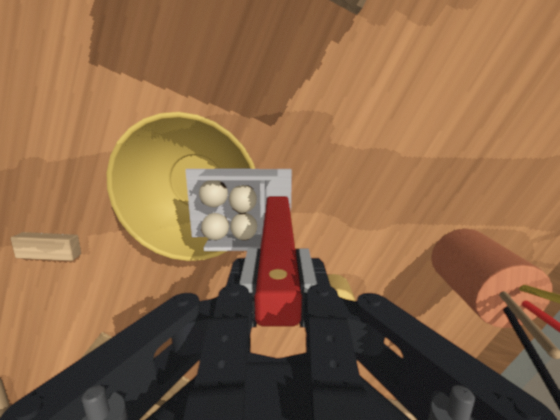

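```bash
python3 -m handwheel '{"hand":[0,0,0,0],"delta_pos":[[-0.003,0.0026,-0.0045],[-0.003,-0.0125,0],[-0.002,-0.01,0],[-0.006,-0.0096,0]],"rotation":[[-0.3,0.2,3],[0,0,8],[0,0,6],[0,0,6]]}'
python3 - <<'E'
from h import *
st(); lipnow()
dump([(-28,.06),(-36,.057),(-45,.055)])
cam('wrist','w23.png')
E
```

```text
clock: 18.4
tcp_pos: [0.5779, 0.3224, 0.1605]
orientation: [0.485, 0.514, -0.268, 0.655]
ft_force: [1.1, 0.0, -1.0]
gripper_width: 0.224
t 18.4 tcp [0.5779 0.3224 0.1605] F [ 1.1  0.  -1. ] w 0.224
x [ 0.328  0.148 -0.933] y [0.849 0.386 0.36 ] z [ 0.413 -0.911  0.001]
lip [0.537  0.3037 0.0547] pitch -21.1
[-0.006, 0.012, -0.0075] [-0.5, 0.3, 6.9]
[-0.0077, -0.0137, -0.0] [-0.0, 0.0, 8.0]
[-0.0099, -0.0151, 0.0] [-0.0, -0.0, 9.0]
```

View pics/w23.png

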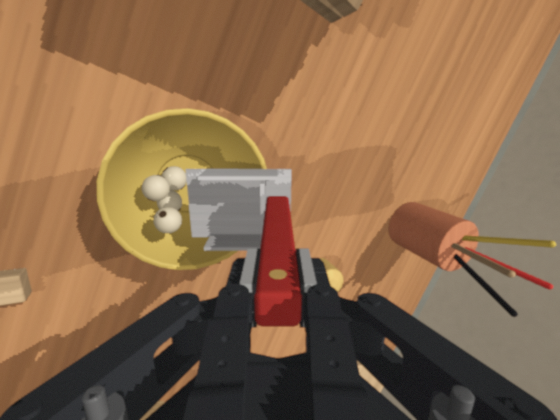

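```bash
python3 - <<'E'
from h import *
s,M=st(); p=np.array(s['tcp_pos'])
q=R.from_quat(s['orientation'])
seq([(p+[0.02,0.01,.045],Rdown(25,-14)),(p+[0.04,0.015,.07],Rdown(25,-5))])
E
python3 -m handwheel '{"hand":[0,0,0],"delta_pos":[[-0.036,0.036,0.001],[-0.02,0.022,0],[0.02,0,0.05]],"rotation":[[-0.4,0.3,6.9],[0,0,9],[4,0,4]]}'
python3 - <<'E'
from h import *
st();lipnow();plan(scoop_tcp(cw(.06,-.002,.11),YAW,0,(0,0,0),.0825),Rdown(YAW))
E
```

```text
t 18.45 tcp [0.5715 0.3182 0.1567] F [-6.4 -3.7 -4.4] w 0.223
x [ 0.32   0.145 -0.936] y [0.853 0.386 0.351] z [ 0.413 -0.911  0.   ]
[-0.0343, 0.0367, -0.0008] [-0.6, 0.2, -6.6]
[-0.0194, 0.0257, 0.0039] [-0.0, 0.0, -9.0]
clock: 18.82
tcp_pos: [0.626, 0.2944, 0.2165]
orientation: [0.586, 0.425, -0.162, 0.671]
ft_force: [33.8, 18.4, 17.4]
gripper_width: 0.221
t 18.82 tcp [0.626  0.2944 0.2165] F [33.8 18.4 17.4] w 0.221
x [ 0.587  0.281 -0.759] y [0.715 0.26  0.649] z [ 0.38  -0.924 -0.048]
lip [0.6173 0.2967 0.102 ] pitch -40.5
N 6 rot/row [ 5.3 -2.5 -6.4]
[-0.0114, -0.0157, 0.051]
[-0.0076, -0.012, 0.0527]
[-0.0042, -0.0077, 0.0539]
[-0.0013, -0.0029, 0.0545]
[0.0011, 0.0021, 0.0545]
[0.0028, 0.0074, 0.054]
```

```bash
python3 - <<'E'
from h import *
st();cam('wrist','w24.png'); cam('top','t24.png'); cam('side','sd24.png'); st(); bowl('top')
E
```

```text
t 18.82 tcp [0.626  0.2944 0.2165] F [33.8 18.4 17.4] w 0.221
x [ 0.587  0.281 -0.759] y [0.715 0.26  0.649] z [ 0.38  -0.924 -0.048]
t 18.98 tcp [0.6291 0.2781 0.2108] F [ 0.2 -0.4 -1. ] w 0.225
x [ 0.586  0.261 -0.767] y [0.727 0.248 0.64 ] z [ 0.358 -0.933 -0.044]
bowl top 140 [0.5368 0.3058] r 0.066
```

View pics/w24.png

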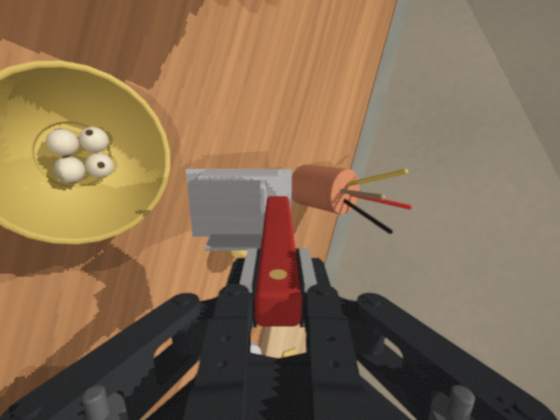

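View pics/t24.png

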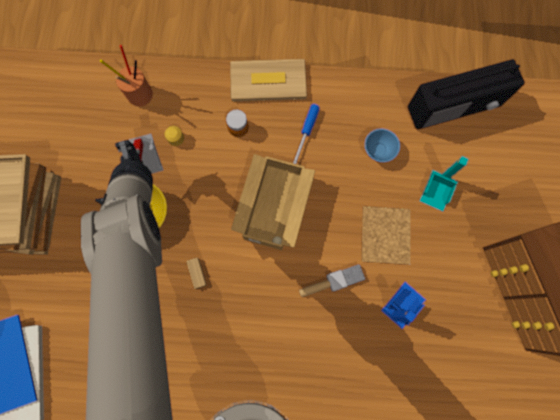

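View pics/sd24.png

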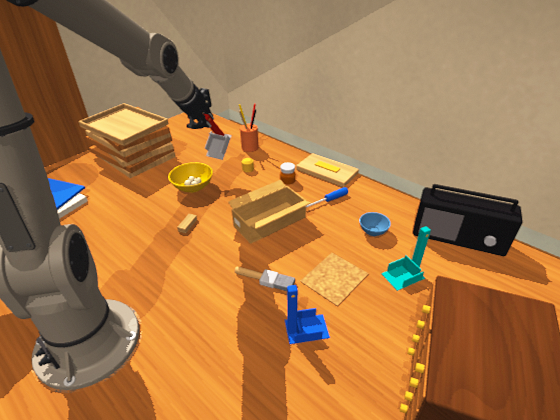

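```bash
python3 - <<'E'
from h import *
st();lipnow();plan(scoop_tcp(cw(.06,-.002,.12),YAW,0,(0,0,0),.0825),Rdown(YAW))
E
```

```text
t 19.02 tcp [0.6297 0.281  0.2124] F [-0.   0.1 -0.8] w 0.223
x [ 0.587  0.264 -0.765] y [0.724 0.25  0.643] z [ 0.361 -0.932 -0.045]
lip [0.6202 0.2829 0.0979] pitch -40.0
N 6 rot/row [ 5.2 -2.3 -6.4]
[-0.0121, -0.0135, 0.049]
[-0.0087, -0.0102, 0.0505]
[-0.0057, -0.0064, 0.0515]
[-0.0031, -0.0022, 0.0521]
[-0.001, 0.0023, 0.0522]
[0.0006, 0.007, 0.0517]
```

```bash
python3 -m handwheel '{"hand":[0,0,0,0,0],"delta_pos":[[-0.012,-0.0135,0.049],[-0.0087,-0.01,0.0505],[-0.0057,-0.0064,0.0515],[-0.003,-0.002,0.052],[-0.001,0.002,0.052]],"rotation":[[5.2,-2.3,-6.4],[5.2,-2.3,-6.4],[5.2,-2.3,-6.4],[5.2,-2.3,-6.4],[5.2,-2.3,-6.4]]}'
python3 - <<'E'
from h import *
st();lipnow();plan(scoop_tcp(cw(.06,-.002,.12),YAW,0,(0,0,0),.0825),Rdown(YAW))
E
```

```text
clock: 19.65
tcp_pos: [0.6289, 0.0221, 0.2059]
orientation: [0.558, 0.455, -0.498, 0.483]
ft_force: [0.6, 0.9, -1.7]
gripper_width: 0.222
t 19.65 tcp [0.6289 0.0221 0.2059] F [ 0.6  0.9 -1.7] w 0.222
x [ 0.09   0.026 -0.996] y [ 0.989 -0.12   0.086] z [-0.117 -0.992 -0.037]
lip [0.5572 0.0338 0.1168] pitch -5.0
N 1 rot/row [ 5.3 -2.3 -4.9]
[0.0024, 0.0118, 0.0532]
```

```bash
python3 -m handwheel '{"hand":[0,0],"delta_pos":[[0.002,0.0118,0.05],[0,0,0.004]],"rotation":[[5.3,-2.3,-4.9],[0,0,0]]}'
python3 - <<'E'
from h import *
cam('wrist','w25.png'); st();lipnow();plan(scoop_tcp(cw(.06,-.002,.12),YAW,0,(0,0,0),.0825),Rdown(YAW))
E
```

```text
clock: 19.9
tcp_pos: [0.6359, -0.0384, 0.2042]
orientation: [-0.55, -0.442, 0.553, -0.443]
ft_force: [0.0, 0.6, -1.4]
gripper_width: 0.225
t 19.95 tcp [ 0.6353 -0.0362  0.2044] F [ 0.2 -0.2 -1. ] w 0.218
x [-0.002 -0.001 -1.   ] y [ 0.977 -0.214 -0.002] z [-0.214 -0.977  0.002]
lip [ 0.5569 -0.0192  0.122 ] pitch 0.1
N 1 rot/row [-0.3  0.1  0.1]
[0.0019, -0.0016, -0.004]
```

View pics/w25.png

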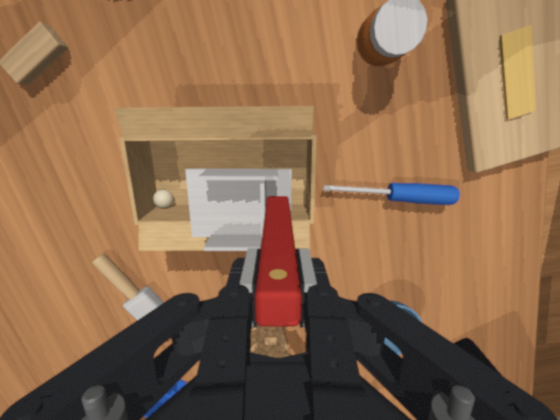

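```bash
python3 -m handwheel '{"hand":[0,0,0,0],"delta_pos":[[0.03,-0.001,-0.004],[0.035,0,0],[0.03,0,0],[0.008,0,0]],"rotation":[[-0.3,0,0],[0,0,0],[0,0,0],[0,0,0]]}'
python3 - <<'E'
from h import *
beadlist(); s,M=st();print(beads(np.array([s['tcp_pos']])));lipnow();plan(scoop_tcp(cw(.06,-.011,.006),YAW,0,(0,0,0),.0825),Rdown(YAW))
im,d,m=cam('wrist','w26.png'); s=robot.sense(); M=R.from_quat(s['orientation']).as_matrix(); W=cloud(d,m)
L=(W-np.array(s['tcp_pos']))@M
S=np.stack([L[...,1],-L[...,2],-L[...,0]],-1)
k=(im.min(-1)>95)&(S[...,2]<-.02)&(S[...,2]>-.1)&(abs(S[...,0]+.04)<.06)&(abs(S[...,1])<.04)
f=S[k]; f=f[(f[:,2]<-.07)&(f[:,2]>-.09)]; A=np.c_[f[:,:2],np.ones(len(f))]; print('floor plane',np.linalg.lstsq(A,f[:,2],rcond=None)[0],cv2.minAreaRect((f[:,:2]*1000).astype(np.float32)))
E
```

```text
clock: 20.45
tcp_pos: [0.6357, -0.0225, 0.1017]
orientation: [0.55, 0.449, -0.545, 0.447]
ft_force: [-0.4, 0.2, -0.6]
gripper_width: 0.22
0.81 [127. 243.] c [-0.0852 -0.0341  0.015 ] r 0.0124
t 20.55 tcp [ 0.637  -0.0232  0.1031] F [ 0.2 -0.1 -0.7] w 0.216
x [ 0.006  0.006 -1.   ] y [ 0.98  -0.198  0.004] z [-0.198 -0.98  -0.007]
[[0.06055785 0.00719484 0.10313249]]
lip [ 0.5591 -0.0068  0.0203] pitch -0.2
N 1 rot/row [ 0.7 -0.4 -0.2]
[0.0145, -0.0008, 0.0183]
floor plane [ 0.00330259 -0.02545169 -0.08090809] ((-34.97288131713867, -1.126138687133789), (92.0523452758789, 60.74787139892578), 0.07453349232673645)
```

View pics/w26.png

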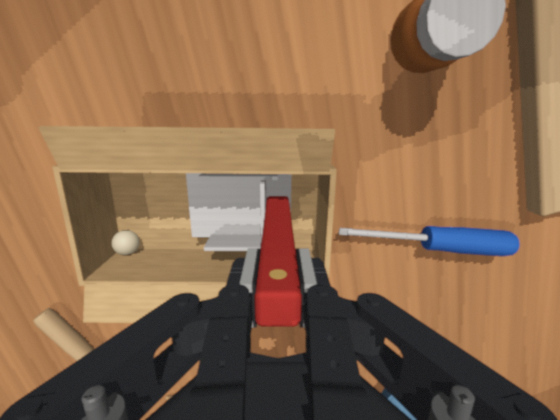

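```bash
python3 -m handwheel '{"hand":[0,0,0],"delta_pos":[[0.005,0,0.009],[0.005,0,0.008],[0.003,0,0.002]],"rotation":[[0.7,-0.4,0],[0,0,0],[0,0,0]]}'
python3 - <<'E'
from h import *
s,M=st();print(beads(np.array([s['tcp_pos']])));lipnow();plan(scoop_tcp(cw(.06,-.012,.004),YAW,0,(0,0,0),.0825),Rdown(YAW))
E
```

```text
clock: 20.98
tcp_pos: [0.6362, -0.0444, 0.094]
orientation: [0.553, 0.441, -0.547, 0.447]
ft_force: [0.3, 0.8, -1.4]
gripper_width: 0.222
t 20.98 tcp [ 0.6362 -0.0444  0.094 ] F [ 0.3  0.8 -1.4] w 0.222
x [ 0.012 -0.002 -1.   ] y [ 0.977 -0.212  0.012] z [-0.212 -0.977 -0.001]
[[ 0.06422092 -0.01370313  0.09403436]]
lip [ 0.5591 -0.0275  0.0105] pitch -0.7
N 1 rot/row [-0.1 -0.1 -0.7]
[0.0075, -0.0043, -0.0017]
```

```bash
python3 -m handwheel '{"hand":[0,0,0,0,0],"delta_pos":[[0.004,-0.004,-0.002],[0.004,-0.01,0],[0.001,-0.014,0],[0.0,-0.014,0],[0.0,-0.012,0]],"rotation":[[0,0,-0.7],[0,0,0],[0,0,0],[0,0,0],[0,0,0]]}'
python3 - <<'E'
from h import *
s,M=st();print(beads(np.array([s['tcp_pos']])));lipnow();plan(scoop_tcp(cw(-.012,-.012,.004),YAW,0,(0,0,0),.0825),Rdown(YAW),n=1)
cam('wrist','w27.png')
E
```

```text
clock: 21.6
tcp_pos: [0.5881, -0.0306, 0.088]
orientation: [0.554, 0.441, -0.546, 0.447]
ft_force: [1.3, -0.2, 2.7]
gripper_width: 0.219
t 21.6 tcp [ 0.5881 -0.0306  0.088 ] F [ 1.3 -0.2  2.7] w 0.219
x [ 0.014  0.001 -1.   ] y [ 0.977 -0.212  0.014] z [-0.212 -0.977 -0.004]
[[ 0.01430521 -0.010294    0.0879972 ]]
lip [ 0.5111 -0.0136  0.0044] pitch -0.8
N 1 rot/row [-0.1 -0.2 -0.8]
[0.0011, -0.0263, 0.0018]
```

View pics/w27.png

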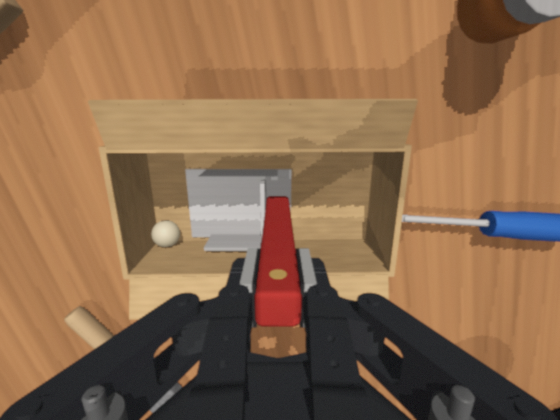

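```bash
python3 -m handwheel '{"hand":[0,0,0],"delta_pos":[[0.001,-0.009,0.002],[0.0005,-0.009,0],[0.0,-0.009,0]],"rotation":[[0,0,-0.8],[0,0,0],[0,0,0]]}'
python3 - <<'E'
from h import *
beadlist(); s,M=st();l=beads(np.array([s['tcp_pos']]))[0];print(l);lipnow()
cam('wrist','w28.png')
heel=lambda dz,dx=0: cw(l[0]+.012+dx,l[1]+.004,.0055+dz)
seq([(scoop_tcp(heel(dz,dx),YAW,p,(.012,0,0),.0825),Rdown(YAW,p)) for p,dz,dx in ((5,0.0,0),(10,0.0,0),(15,0.001,0),(20,.002,.002))])
E
```

```text
clock: 22.02
tcp_pos: [0.5607, -0.0263, 0.0873]
orientation: [0.552, 0.445, -0.548, 0.444]
ft_force: [0.7, 0.5, 1.4]
gripper_width: 0.219
0.82 [197. 234.] c [-0.0867 -0.0341  0.0178] r 0.0119
t 22.12 tcp [ 0.56   -0.0262  0.0873] F [1.8 0.1 2.6] w 0.222
x [ 0.002  0.005 -1.   ] y [ 0.978 -0.211  0.001] z [-0.211 -0.977 -0.005]
[-0.01410576 -0.0119017   0.08727648]
lip [ 0.482  -0.0089  0.0047] pitch -0.1
[-0.0015, 0.0072, -0.0039] [-0.1, -0.3, -5.0]
[-0.0007, 0.0072, 0.0] [0.0, -0.0, -5.0]
[-0.0017, 0.0071, -0.0] [0.0, -0.0, -5.0]
[-0.0022, 0.0089, -0.0] [-0.0, 0.0, -5.0]
```

View pics/w28.png

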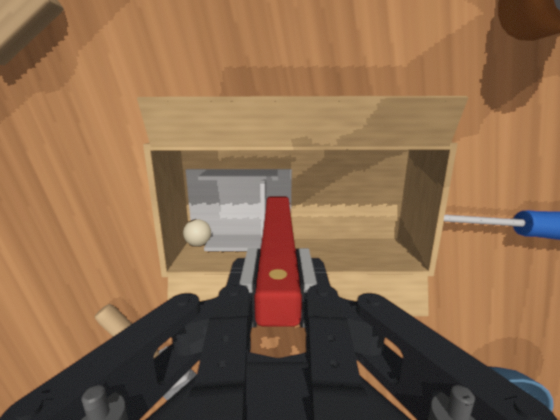

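```bash
python3 -m handwheel '{"hand":[0,0,0,0],"delta_pos":[[-0.001,0.0065,-0.001],[-0.0008,0.0072,-0.001],[-0.0017,0.007,-0.001],[-0.002,0.008,-0.001]],"rotation":[[0,-0.3,-5],[0,0,-5],[0,0,-5],[0,0,-5]]}'
python3 - <<'E'
from h import *
cam('wrist','w29.png')
beadlist()
s,M=st(); print(beads(np.array([s['tcp_pos']]))); lipnow()
E
```

```text
clock: 22.68
tcp_pos: [0.5834, -0.0269, 0.086]
orientation: [-0.459, -0.538, 0.623, -0.335]
ft_force: [0.0, 0.2, -0.8]
gripper_width: 0.219
0.81 [249. 223.] c [-0.0386 -0.0194  0.0304] r 0.0117
t 22.82 tcp [ 0.5845 -0.0274  0.0855] F [0.9 0.1 1. ] w 0.219
x [-0.352  0.075 -0.933] y [ 0.912 -0.197 -0.36 ] z [-0.211 -0.978  0.001]
[[ 0.01010976 -0.00791629  0.08554597]]
lip [ 0.4825 -0.0054  0.0373] pitch 21.1
```

View pics/w29.png

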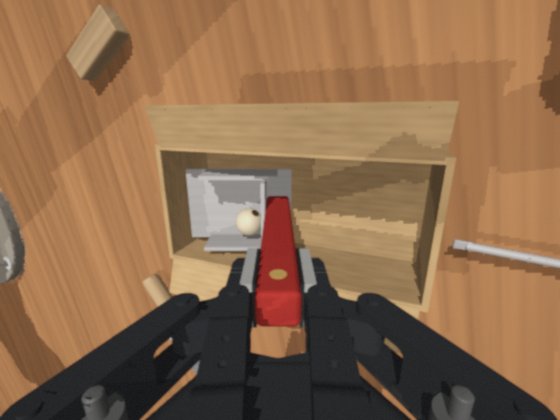

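Last bead in the scoop. Lift and carry as before.

```bash
python3 -m handwheel '{"hand":[0,0,0],"delta_pos":[[-0.037,-0.0144,-0.001],[-0.037,-0.0142,0],[-0.037,-0.0142,0]],"rotation":[[0,0,0],[0,0,0],[0,0,0]]}'
python3 - <<'E'
from h import *
s,M=st(); bowl('top'); bowl('side')
t=scoop_tcp(B+rad*.02+[0,0,.14],az,20,(-.08,0,0),.0825)
plan(t,Rdown(az,20),lin=.055)
cam('side','sd30.png')
E
```

```text
clock: 23.2
tcp_pos: [0.5788, -0.0252, 0.2]
orientation: [-0.455, -0.54, 0.626, -0.331]
ft_force: [0.5, -0.4, -1.0]
gripper_width: 0.22
t 23.2 tcp [ 0.5788 -0.0252  0.2   ] F [ 0.5 -0.4 -1. ] w 0.22
x [-0.368  0.076 -0.927] y [ 0.905 -0.198 -0.375] z [-0.212 -0.977  0.004]
bowl top 717 [0.5362 0.3108] r 0.0698
bowl side 268 [0.5335 0.3113] r 0.0708
N 8 rot/row [-4.4 -1.6  0.2]
[0.0022, -0.0015, -0.0493]
[0.0008, 0.0022, -0.0493]
[-0.0005, 0.006, -0.049]
[-0.0019, 0.0097, -0.0484]
[-0.0032, 0.0134, -0.0474]
[-0.0045, 0.0169, -0.0462]
[-0.0058, 0.0204, -0.0446]
[-0.0069, 0.0238, -0.0428]
```

View pics/sd30.png

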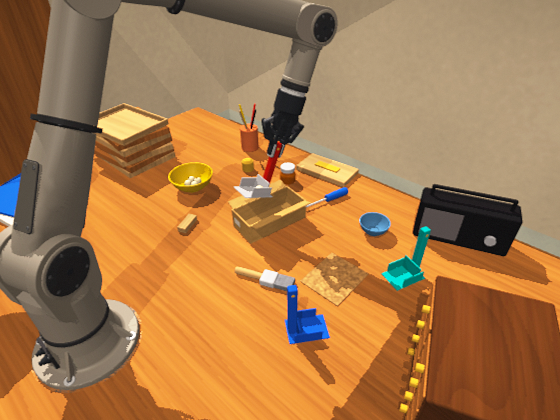

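Bowl unchanged (0.536, 0.311).

```bash
python3 -m handwheel '{"hand":[0,0,0,0,0],"delta_pos":[[0.002,-0.0015,-0.049],[0,0.002,-0.049],[-0.0005,0.006,-0.049],[-0.002,0.0097,-0.0484],[-0.003,0.0134,-0.0474]],"rotation":[[-4.4,-1.6,0.2],[-4.4,-1.6,0.2],[-4.4,-1.6,0.2],[-4.4,-1.6,0.2],[-4.4,-1.6,0.2]]}'
python3 - <<'E'
from h import *
s,M=st()
t=scoop_tcp(B+rad*.02+[0,0,.14],az,20,(-.08,0,0),.0825)
plan(t,Rdown(az,20),lin=.055)
E
```

```text
clock: 23.98
tcp_pos: [0.6146, 0.2147, 0.1819]
orientation: [0.338, 0.622, -0.545, 0.45]
ft_force: [0.1, -0.4, -2.4]
gripper_width: 0.222
t 23.98 tcp [0.6146 0.2147 0.1819] F [ 0.1 -0.4 -2.4] w 0.222
x [-0.366 -0.07  -0.928] y [ 0.911  0.178 -0.373] z [ 0.191 -0.982 -0.002]
N 3 rot/row [-4.3 -1.7  0.6]
[-0.0101, 0.0179, -0.0465]
[-0.0112, 0.0214, -0.0447]
[-0.0122, 0.0249, -0.0426]
```

```bash
python3 -m handwheel '{"hand":[0,0,0],"delta_pos":[[-0.01,0.018,-0.0465],[-0.0112,0.0214,-0.0447],[-0.012,0.025,-0.0426]],"rotation":[[-4.3,-1.7,0.6],[-4.3,-1.7,0.6],[-4.3,-1.7,0.6]]}'
python3 - <<'E'
from h import *
cam('wrist','w31.png')
st();lipnow(); dump([(12,.115),(4,.095),(-4,.08),(-12,.072),(-18,.068),(-25,.066)],.025)
E
```

```text
clock: 24.35
tcp_pos: [0.6428, 0.3666, 0.1802]
orientation: [0.264, 0.656, -0.481, 0.518]
ft_force: [-0.1, 0.6, -1.0]
gripper_width: 0.226
t 24.4 tcp [0.6405 0.3777 0.1777] F [-3.2  7.9 -1.3] w 0.226
x [-0.323 -0.147 -0.935] y [ 0.839  0.413 -0.355] z [ 0.438 -0.899 -0.01 ]
lip [0.5467 0.3326 0.129 ] pitch 20.8
[-0.0004, -0.0031, 0.0162] [1.1, -0.3, 8.8]
[0.0092, -0.0081, -0.0] [0.0, 0.0, 8.0]
[0.0046, -0.0112, -0.0] [-0.0, -0.0, 8.0]
[-0.0024, -0.0128, 0.0] [-0.0, 0.0, 8.0]
[-0.004, -0.0099, -0.0] [-0.0, -0.0, 6.0]
[-0.0072, -0.0113, -0.0] [0.0, 0.0, 7.0]
```

View pics/w31.png

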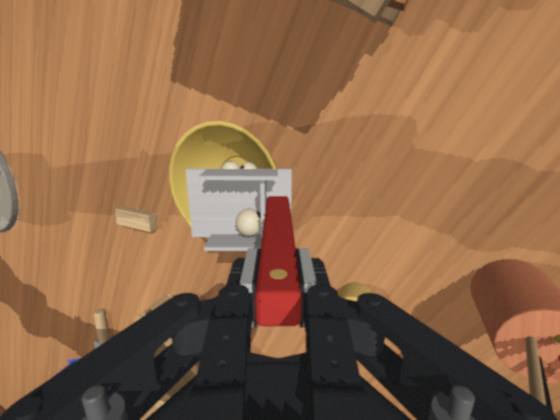

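```bash
python3 -m handwheel '{"hand":[0,0,0],"delta_pos":[[0,-0.003,0.016],[0.009,-0.008,0],[0.004,-0.011,0]],"rotation":[[1.1,0,8.8],[0,0,8],[0,0,6]]}'
python3 - <<'E'
from h import *
st();lipnow(); dump([(-4,.08),(-12,.072),(-18,.068),(-25,.066),(-32,.066)],.025)
E
```

```text
clock: 24.78
tcp_pos: [0.6207, 0.355, 0.1503]
orientation: [0.386, 0.593, -0.371, 0.602]
ft_force: [0.2, 0.8, -2.6]
gripper_width: 0.222
t 24.77 tcp [0.6207 0.355  0.1503] F [ 0.2  0.8 -2.6] w 0.222
x [ 0.022  0.012 -1.   ] y [0.904 0.427 0.025] z [ 0.427 -0.904 -0.001]
lip [0.5502 0.3219 0.0658] pitch -1.4
[-0.0175, 0.0041, 0.0041] [0.3, -0.1, 2.6]
[-0.0024, -0.0128, 0.0] [-0.0, 0.0, 8.0]
[-0.004, -0.0099, -0.0] [-0.0, -0.0, 6.0]
[-0.0072, -0.0113, -0.0] [0.0, 0.0, 7.0]
[-0.0091, -0.0107, -0.0] [-0.0, 0.0, 7.0]
```

```bash
python3 -m handwheel '{"hand":[0,0,0,0,0],"delta_pos":[[-0.015,0.004,0.004],[-0.0035,-0.011,0],[-0.006,-0.009,0],[-0.008,-0.01,0],[-0.009,-0.009,0]],"rotation":[[0.3,0,2.6],[0,0,7],[0,0,6],[0,0,6],[0,0,5]]}'
python3 - <<'E'
from h import *
st();lipnow();cam('wrist','w32.png');cam('side','sd32.png')
E
```

```text
clock: 25.4
tcp_pos: [0.5684, 0.325, 0.1653]
orientation: [0.508, 0.491, -0.231, 0.669]
ft_force: [-0.0, 0.3, -1.4]
gripper_width: 0.223
t 25.4 tcp [0.5684 0.325  0.1653] F [-0.   0.3 -1.4] w 0.223
x [ 0.411  0.19  -0.891] y [0.808 0.377 0.453] z [ 0.422 -0.907  0.001]
lip [0.5377 0.3106 0.0556] pitch -26.9
```

View pics/w32.png

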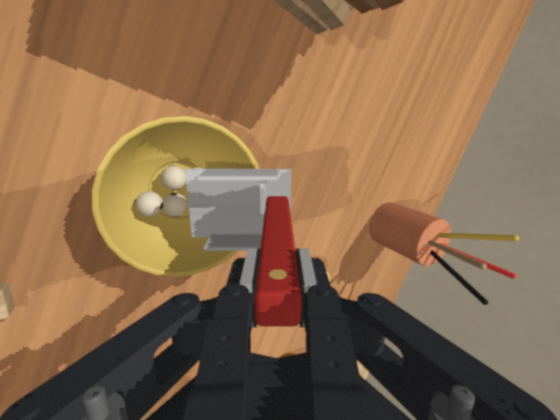

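```bash
python3 -m handwheel '{"hand":[0,0,0],"delta_pos":[[-0.036,0.018,0],[-0.036,0.025,0],[-0.01,0.02,0]],"rotation":[[0,0,0],[0,0,-6],[0,0,-8]]}'
python3 - <<'E'
from h import *
s,M=st();lipnow();im,d,m=cam('wrist','w33.png'); W=cloud(d,m)
for r in imaging.spot_in('bead0','wrist'): print(round(r['p'],2),np.round(r['extent']),np.round(W[int(r['extent'][1]),int(r['extent'][0])],3))
E
```

```text
clock: 25.88
tcp_pos: [0.5739, 0.3277, 0.2541]
orientation: [0.432, 0.558, -0.322, 0.631]
ft_force: [0.9, -0.4, -1.0]
gripper_width: 0.223
t 25.88 tcp [0.5739 0.3277 0.2541] F [ 0.9 -0.4 -1. ] w 0.223
x [ 0.17   0.076 -0.983] y [0.889 0.419 0.186] z [ 0.426 -0.905  0.003]
lip [0.5168 0.3005 0.1582] pitch -10.7
0.73 [212. 157.  19.  14.] [0.529 0.332 0.03 ]
0.56 [203. 166.  15.   8.] [0.524 0.316 0.027]
0.46 [231. 161.  20.  14.] [0.553 0.338 0.029]
```

View pics/w33.png

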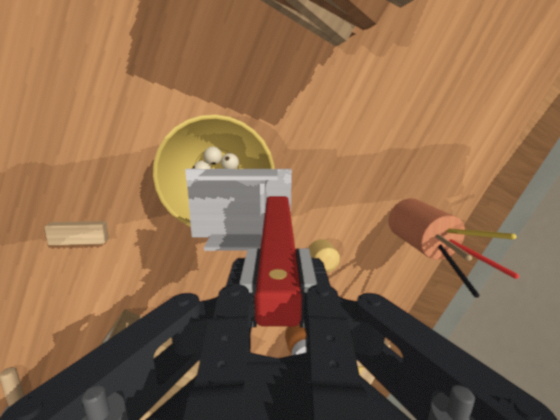

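```bash
python3 - <<'E'
from h import *
plan([.557,-.299,.2],Rdown(0),lin=.058)
E
```

```text
N 11 rot/row [ 2.3 -0.2 -1. ]
[0.0001, -0.0265, 0.0509]
[0.0007, -0.0245, 0.0519]
[0.0013, -0.0224, 0.0528]
[0.0018, -0.0202, 0.0537]
[0.0023, -0.0181, 0.0544]
[0.0028, -0.0158, 0.0551]
[0.0032, -0.0136, 0.0557]
[0.0036, -0.0113, 0.0562]
[0.004, -0.009, 0.0566]
[0.0043, -0.0067, 0.0569]
[0.0045, -0.0043, 0.0571]
```

```bash
python3 -m handwheel '{"hand":[0,0,0,0,0],"delta_pos":[[0.000,-0.0265,0.051],[0.0007,-0.0245,0.052],[0.001,-0.0224,0.0528],[0.001,-0.02,0.0537],[0.001,-0.018,0.0544]],"rotation":[[2.3,0,-1],[2.3,0,-1],[2.3,0,-1],[2.3,0,-1],[2.3,0,-1]]}'
python3 - <<'E'
from h import *
st();plan([.557,-.299,.2],Rdown(0),lin=.058)
E
```

```text
clock: 26.6
tcp_pos: [0.5623, 0.0419, 0.2188]
orientation: [0.463, 0.544, -0.406, 0.57]
ft_force: [0.5, -0.7, -2.3]
gripper_width: 0.222
t 26.6 tcp [0.5623 0.0419 0.2188] F [ 0.5 -0.7 -2.3] w 0.222
x [ 0.078  0.041 -0.996] y [0.967 0.241 0.086] z [ 0.243 -0.97  -0.021]
N 6 rot/row [ 2.3 -0.3 -0.8]
[0.0007, -0.0148, 0.055]
[0.0012, -0.0125, 0.0555]
[0.0017, -0.0102, 0.056]
[0.0021, -0.0079, 0.0563]
[0.0025, -0.0056, 0.0566]
[0.0028, -0.0032, 0.0567]
```

```bash
python3 -m handwheel '{"hand":[0,0,0,0,0],"delta_pos":[[0.000,-0.0148,0.055],[0.001,-0.0125,0.0555],[0.001,-0.01,0.056],[0.002,-0.008,0.0563],[0.002,-0.0056,0.0566]],"rotation":[[2.3,-0.3,-0.8],[2.3,-0.3,-0.8],[2.3,-0.3,-0.8],[2.3,-0.3,-0.8],[2.3,-0.3,-0.8]]}'
python3 - <<'E'
from h import *
st();plan([.557,-.299,.19],Rdown(0),lin=.058)
E
```

```text
clock: 27.22
tcp_pos: [0.5487, -0.249, 0.1955]
orientation: [0.492, 0.512, -0.489, 0.507]
ft_force: [0.6, 0.1, -1.2]
gripper_width: 0.219
t 27.23 tcp [ 0.5487 -0.249   0.1955] F [ 0.6  0.1 -1.2] w 0.219
x [-0.002  0.008 -1.   ] y [ 0.999  0.038 -0.002] z [ 0.038 -0.999 -0.008]
N 1 rot/row [ 2.2 -0.5  0.1]
[0.0051, 0.0064, 0.0503]
```

```bash
python3 -m handwheel '{"hand":[0,0,0],"delta_pos":[[0.02,0.0064,0.046],[0.03,0,0.002],[0.02,0,0]],"rotation":[[2.2,-0.5,0],[0,0,0],[0,0,0]]}'
python3 - <<'E'
from h import *
st();plan([.557,-.299,.0885],Rdown(0),lin=.058)
im,d,m=cam('wrist','w34.png')
bowl('top')
E
```

```text
clock: 27.6
tcp_pos: [0.5511, -0.3044, 0.1193]
orientation: [-0.501, -0.498, 0.506, -0.496]
ft_force: [-0.2, 0.4, -0.8]
gripper_width: 0.223
t 27.6 tcp [ 0.5511 -0.3044  0.1193] F [-0.2  0.4 -0.8] w 0.223
x [-0.008 -0.003 -1.   ] y [ 1.    -0.013 -0.008] z [-0.013 -1.     0.003]
N 1 rot/row [-0.8  0.2  0.4]
[0.0307, 0.0061, -0.0056]
bowl top 705 [0.5361 0.3108] r 0.0699
```

View pics/w34.png

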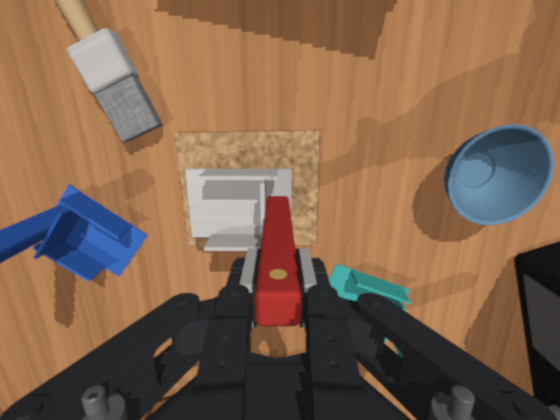

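```bash
python3 - <<'E'
from h import *
im,d,m=cam('top'); a=cv2.resize(im[175:250,95:180],None,fx=4.5,fy=6,interpolation=cv2.INTER_CUBIC); b=cv2.resize(im[145:255,225:320],None,fx=4,fy=4.1,interpolation=cv2.INTER_CUBIC)
h=min(a.shape[0],b.shape[0]); cv2.imwrite('pics/ab.png',np.hstack([a[:h],b[:h]]))
E
```

```text
(no output)
```

View pics/ab.png

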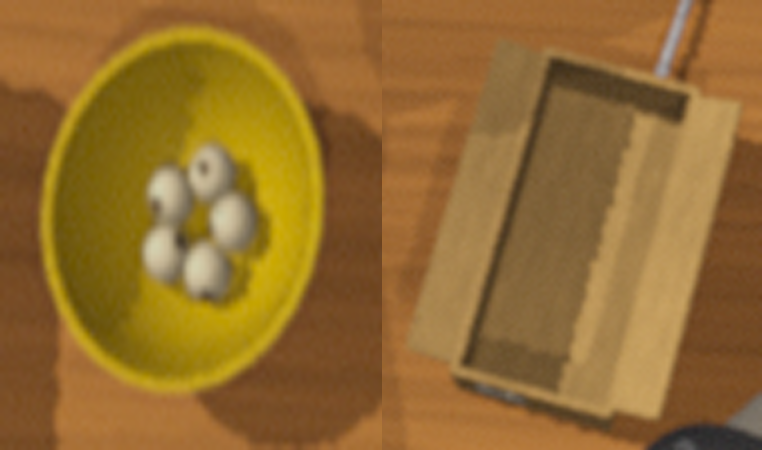

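```bash
python3 -m handwheel '{"hand":[0,0,0],"delta_pos":[[0.014,0.005,-0.004],[0.01,0.001,-0.001],[0.004,0,0]],"rotation":[[-0.8,0.2,0.4],[0,0,0],[0,0,0]]}'
python3 - <<'E'
from h import *
st();plan([.557,-.299,.0875],Rdown(0),lin=.058)
E
```

```text
clock: 28.12
tcp_pos: [0.5591, -0.2974, 0.0921]
orientation: [0.5, 0.501, -0.498, 0.502]
ft_force: [-0.6, 0.6, -1.9]
gripper_width: 0.223
t 28.12 tcp [ 0.5591 -0.2974  0.0921] F [-0.6  0.6 -1.9] w 0.223
x [ 0.003  0.    -1.   ] y [1.    0.005 0.003] z [ 0.005 -1.    -0.   ]
N 1 rot/row [ 0.3 -0.  -0.2]
[0.0046, -0.0021, 0.0015]
```

All five beads are in the bowl and the carton is empty. Setting the scoop down.

```bash
python3 -m handwheel '{"hand":[0,0,0],"delta_pos":[[0.003,-0.002,0.001],[0.003,0,0],[0.001,0,0]],"rotation":[[0,0,0],[0,0,0],[0,0,0]]}'
python3 - <<'E'
from h import *
st()
E
```

```text
clock: 28.5
tcp_pos: [0.5572, -0.2988, 0.0872]
orientation: [0.5, 0.501, -0.498, 0.502]
ft_force: [-1.9, 1.7, 4.3]
gripper_width: 0.223
t 28.5 tcp [ 0.5572 -0.2988  0.0872] F [-1.9  1.7  4.3] w 0.223
x [ 0.003  0.001 -1.   ] y [1.    0.005 0.003] z [ 0.005 -1.    -0.001]
```

Contact (z force +4 N, up from −2). Release slowly, then rise.

```bash
python3 -m handwheel '{"hand":[0.3,0.4,0.6,1,1],"delta_pos":[[0,0,0],[0,0,0],[0,0,0],[0,0,0],[0,0,0]],"rotation":[[0,0,0],[0,0,0],[0,0,0],[0,0,0],[0,0,0]]}' 20
python3 -m handwheel '{"hand":[1,1],"delta_pos":[[0,0,0],[0,0,0]],"rotation":[[0,0,0],[0,0,0]]}'
python3 - <<'E'
from h import *
st(); cam('wrist','w35.png')
E
```

```text
clock: 29.12
tcp_pos: [0.5581, -0.2996, 0.0878]
orientation: [0.5, 0.5, -0.497, 0.503]
ft_force: [-0.5, 0.4, 0.7]
gripper_width: 0.99
clock: 29.38
tcp_pos: [0.558, -0.2996, 0.0877]
orientation: [0.5, 0.5, -0.498, 0.503]
ft_force: [0.6, -0.2, 0.2]
gripper_width: 0.999
t 29.38 tcp [ 0.558  -0.2996  0.0877] F [ 0.6 -0.2  0.2] w 0.999
x [ 0.006 -0.001 -1.   ] y [1.    0.005 0.006] z [ 0.005 -1.     0.001]
```

View pics/w35.png

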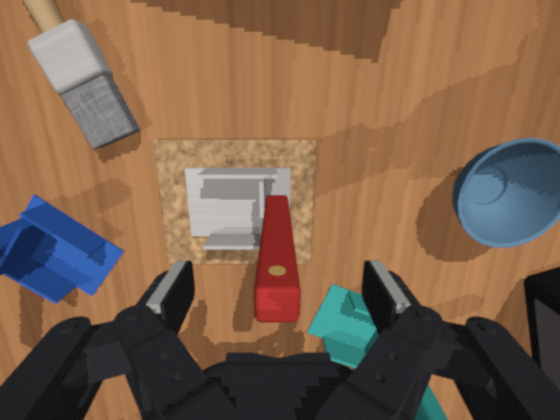

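```bash
python3 -m handwheel '{"hand":[1,1,0.5,0],"delta_pos":[[-0.04,0,0],[-0.05,0,0],[-0.03,0,0],[-0.01,0,-0.03]],"rotation":[[0,0,0],[0,0,0],[0,0,0],[0,0,0]]}' 40
python3 - <<'E'
from h import *
st(); plan(cw(0,.092,.16),Rdown(YAW))
im,d,m=cam('wrist','w36.png'); W=cloud(d,m); redtop(W,im)
E
```

```text
clock: 29.92
tcp_pos: [0.5554, -0.2715, 0.2204]
orientation: [0.5, 0.499, -0.5, 0.501]
ft_force: [1.2, 0.2, -0.1]
gripper_width: 0.606
t 29.93 tcp [ 0.5554 -0.2715  0.2204] F [ 1.2  0.2 -0.1] w 0.606
x [ 0.002 -0.001 -1.   ] y [ 1.    -0.     0.002] z [-0.    -1.     0.001]
N 6 rot/row [ 2.  0. -0.]
[0.01, 0.0067, -0.0573]
[0.01, 0.0046, -0.0575]
[0.01, 0.0026, -0.0577]
[0.01, 0.0006, -0.0577]
[0.01, -0.0014, -0.0577]
[0.0101, -0.0034, -0.0576]
red n 624 ztop 0.1523 rect [ 556. -286.] [22.  11.2] 40.1
```

View pics/w36.png

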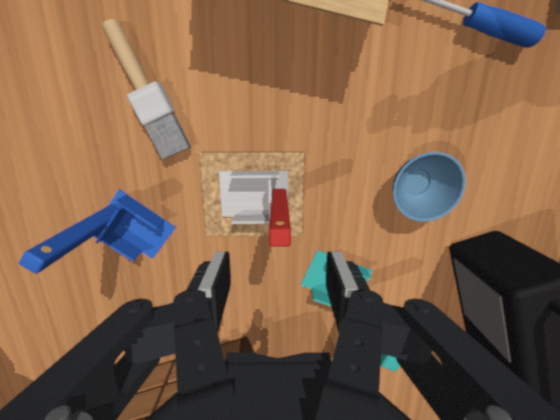

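Scoop stands on the mat, centred (mat 200–305 × 150–235 px, scoop 220–290). On to the left flap.

```bash
python3 -m handwheel '{"hand":[0,0,0,0,0],"delta_pos":[[0.005,0.0067,-0.0573],[0.01,0.0046,-0.0575],[0.01,0.0026,-0.0577],[0.01,0.0006,-0.0577],[0.01,-0.0014,-0.0577]],"rotation":[[2,0,0],[2,0,0],[2,0,0],[2,0,0],[2,0,0]]}'
python3 - <<'E'
from h import *
st(); plan(cw(0,.094,.12),Rdown(YAW))
E
```

```text
clock: 30.6
tcp_pos: [0.5916, 0.0241, 0.1778]
orientation: [0.547, 0.451, -0.54, 0.454]
ft_force: [1.0, 0.2, 0.6]
gripper_width: 0.003
t 30.6 tcp [0.5916 0.0241 0.1778] F [1.  0.2 0.6] w 0.003
x [ 0.01   0.003 -1.   ] y [ 0.983 -0.183  0.009] z [-0.183 -0.983 -0.004]
N 2 rot/row [ 0.8 -0.1 -0.3]
[0.029, -0.0027, -0.025]
[0.029, -0.0029, -0.025]
```

```bash
python3 -m handwheel '{"hand":[0,0,0],"delta_pos":[[0.02,-0.0027,-0.03],[0.03,-0.003,-0.025],[0.0,0,0]],"rotation":[[0.8,0,-0.3],[0.8,0,0],[0,0,0]]}'
python3 - <<'E'
from h import *
cam('wrist','w37.png');s,M=st(); print(beads(np.array([s['tcp_pos']])));plan(cw(0,.094,.035),Rdown(YAW))
E
```

```text
clock: 30.98
tcp_pos: [0.596, 0.0898, 0.1254]
orientation: [0.549, 0.449, -0.545, 0.447]
ft_force: [0.5, 0.2, -0.2]
gripper_width: 0.001
t 31.02 tcp [0.5974 0.0874 0.1272] F [0.4 0.1 0.8] w 0.001
x [ 0.006  0.006 -1.   ] y [ 0.98  -0.201  0.005] z [-0.201 -0.98  -0.007]
[[-0.0013329   0.10696863  0.12715262]]
N 2 rot/row [ 0.3 -0.2 -0.1]
[0.046, 0.0004, 0.0068]
[0.0461, 0.0005, 0.0066]
```

View pics/w37.png

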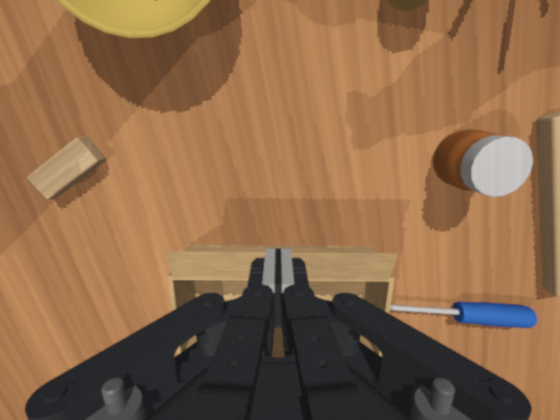

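```bash
python3 -m handwheel '{"hand":[0,0,0],"delta_pos":[[0.04,0,0.002],[0.04,0.0,0.002],[0.012,0,0]],"rotation":[[0.3,-0.2,0],[0,0,0],[0,0,0]]}'
python3 - <<'E'
from h import *
im,d,m=cam('wrist','w38.png');W=cloud(d,m);s,M=st(); L=beads(W); print(beads(np.array([s['tcp_pos']])));plan(cw(0,.085,.031),Rdown(YAW))
for v in range(236,330,6): print(v,np.round(L[v,[200,345,278]],3).tolist())
E
```

```text
clock: 31.4
tcp_pos: [0.6028, 0.0773, 0.0397]
orientation: [0.555, 0.44, -0.545, 0.447]
ft_force: [-0.3, 0.5, -0.3]
gripper_width: -0.001
t 31.45 tcp [0.6029 0.0773 0.0394] F [ 0.  -0.4 -0.4] w 0.001
x [ 0.017  0.001 -1.   ] y [ 0.977 -0.212  0.017] z [-0.212 -0.977 -0.005]
[[0.00616567 0.09824628 0.0393625 ]]
N 1 rot/row [-0.2 -0.3 -1. ]
[0.0082, -0.0063, 0.0133]
236 [[-0.054, 0.086, -0.001], [0.06, 0.085, -0.001], [0.007, 0.086, -0.0]]
242 [[-0.054, 0.081, 0.0], [0.06, 0.08, -0.001], [0.007, 0.081, -0.0]]
248 [[-0.055, 0.075, -0.002], [0.06, 0.075, -0.001], [0.007, 0.075, -0.001]]
254 [[-0.055, 0.071, -0.0], [0.061, 0.069, -0.001], [0.006, 0.109, 0.076]]
260 [[-0.055, 0.065, -0.0], [0.061, 0.064, -0.0], [0.006, 0.109, 0.083]]
266 [[-0.056, 0.059, -0.002], [0.061, 0.059, -0.001], [0.005, 0.109, 0.088]]
272 [[-0.056, 0.055, -0.0], [0.062, 0.053, -0.001], [0.005, 0.109, 0.094]]
278 [[-0.056, 0.05, 0.0], [0.062, 0.049, 0.001], [0.005, 0.109, 0.098]]
284 [[-0.055, 0.048, 0.007], [0.06, 0.048, 0.009], [0.005, 0.109, 0.103]]
290 [[-0.053, 0.048, 0.015], [0.058, 0.049, 0.018], [0.005, 0.106, 0.103]]
296 [[-0.025, 0.11, 0.113], [0.03, 0.111, 0.116], [0.005, 0.103, 0.104]]
302 [[-0.024, 0.11, 0.116], [0.029, 0.111, 0.119], [0.005, 0.1, 0.103]]
308 [[-0.023, 0.11, 0.12], [0.029, 0.11, 0.121], [0.005, 0.098, 0.104]]
314 [[-0.022, 0.11, 0.123], [0.028, 0.109, 0.123], [0.005, 0.094, 0.103]]
320 [[-0.022, 0.11, 0.126], [0.028, 0.107, 0.124], [0.005, 0.09, 0.103]]
326 [[-0.022, 0.107, 0.125], [0.029, 0.104, 0.123], [0.005, 0.088, 0.103]]
```

View pics/w38.png

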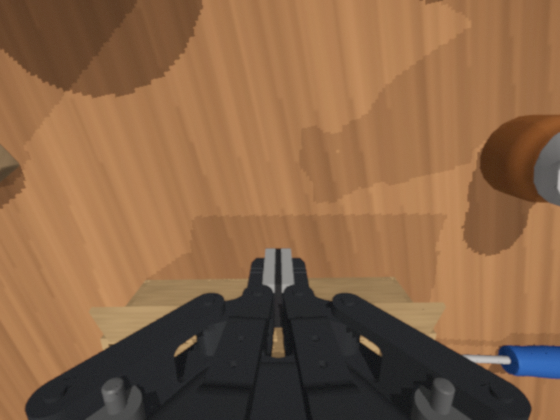

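```bash
python3 -m handwheel '{"hand":[0,0,0],"delta_pos":[[0.01,-0.003,0.001],[0.002,-0.003,0.008],[0.0,0,0.007]],"rotation":[[0,-0.3,-1],[0,0,0],[0,0,0]]}'
python3 - <<'E'
from h import *
s,M=st(); print(beads(np.array([s['tcp_pos']])))
Q=Rdown(YAW)
seq([(cw(0,y,z),Q) for y,z in ((.083,.042),(.077,.050),(.070,.056),(.060,.059),(.048,.058))])
E
```

```text
clock: 31.82
tcp_pos: [0.5972, 0.0666, 0.031]
orientation: [0.554, 0.445, -0.547, 0.443]
ft_force: [-0.4, 13.1, 3.8]
gripper_width: 0.002
t 31.82 tcp [0.5972 0.0666 0.031 ] F [-0.4 13.1  3.8] w 0.002
x [ 0.005  0.008 -1.   ] y [ 0.977 -0.212  0.003] z [-0.212 -0.977 -0.009]
[[0.0028439  0.08664606 0.03096067]]
[-0.0111, -0.0028, 0.0036] [-0.1, -0.5, -0.2]
[-0.008, 0.0, 0.006] [0.0, 0.0, 0.0]
[-0.006, 0.0, 0.007] [0.0, 0.0, 0.0]
[-0.003, -0.0, 0.01] [0.0, 0.0, 0.0]
[0.001, 0.0, 0.012] [0.0, 0.0, 0.0]
```

```bash
python3 -m handwheel '{"hand":[0,0,0],"delta_pos":[[-0.008,-0.001,0.003],[-0.008,0,0.005],[-0.006,0,0.007]],"rotation":[[0,-0.5,0],[0,0,0],[0,0,0]]}'
python3 - <<'E'
from h import *
im,d,m=cam('wrist','w39.png');W=cloud(d,m);s,M=st(); L=beads(W); print(beads(np.array([s['tcp_pos']])))
for v in range(236,330,6): print(v,np.round(L[v,[200,345]],3).tolist())
E
```

```text
clock: 32.2
tcp_pos: [0.5936, 0.0521, 0.0557]
orientation: [0.552, 0.443, -0.548, 0.445]
ft_force: [1.1, -0.0, -0.7]
gripper_width: -0.003
t 32.25 tcp [0.5938 0.0504 0.0565] F [-0.2 -0.3  0.9] w 0.0
x [ 0.007  0.    -1.   ] y [ 0.977 -0.213  0.006] z [-0.213 -0.977 -0.002]
[[0.00290374 0.07007886 0.05654631]]
236 [[-0.062, 0.051, 0.001], [0.06, 0.05, 0.0]]
242 [[-0.062, 0.046, 0.002], [0.059, 0.047, 0.005]]
248 [[-0.059, 0.047, 0.016], [0.056, 0.047, 0.017]]
254 [[-0.056, 0.046, 0.025], [0.054, 0.047, 0.026]]
260 [[-0.054, 0.047, 0.035], [0.052, 0.047, 0.036]]
266 [[-0.052, 0.046, 0.043], [0.05, 0.046, 0.044]]
272 [[-0.05, 0.047, 0.052], [0.048, 0.046, 0.052]]
278 [[-0.048, 0.047, 0.06], [0.047, 0.046, 0.06]]
284 [[-0.044, 0.05, 0.072], [0.043, 0.051, 0.075]]
290 [[-0.04, 0.057, 0.088], [0.039, 0.059, 0.092]]
296 [[-0.027, 0.082, 0.13], [0.028, 0.083, 0.132]]
302 [[-0.027, 0.082, 0.133], [0.027, 0.083, 0.136]]
308 [[-0.026, 0.082, 0.136], [0.027, 0.082, 0.138]]
314 [[-0.025, 0.081, 0.14], [0.026, 0.082, 0.141]]
320 [[-0.024, 0.081, 0.143], [0.026, 0.079, 0.14]]
326 [[-0.024, 0.079, 0.143], [0.026, 0.077, 0.14]]
```

View pics/w39.png

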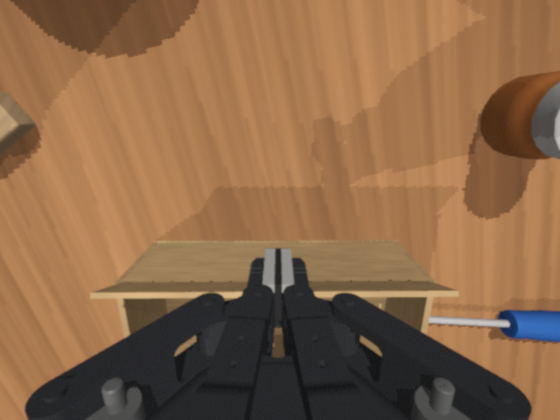

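```bash
python3 -m handwheel '{"hand":[0,0,0,0],"delta_pos":[[-0.001,-0.001,0.012],[0.002,0,0.012],[0.006,0,0.01],[0.008,0,0.007]],"rotation":[[0,0,0],[0,0,0],[0,0,0],[0,0,0]]}'
python3 - <<'E'
from h import *
im,d,m=cam('wrist','w40.png');W=cloud(d,m);s,M=st(); L=beads(W); print(beads(np.array([s['tcp_pos']])))
for v in range(200,300,6): print(v,np.round(L[v,[200,345]],3).tolist())
E
```

```text
clock: 32.75
tcp_pos: [0.5842, 0.007, 0.0414]
orientation: [0.554, 0.441, -0.548, 0.445]
ft_force: [-1.4, 12.5, 33.1]
gripper_width: -0.0
t 32.8 tcp [0.5843 0.0073 0.042 ] F [-0.3  0.1  0.9] w 0.001
x [ 0.008  0.002 -1.   ] y [ 0.977 -0.215  0.008] z [-0.215 -0.977 -0.004]
[[0.00261236 0.02591598 0.04198243]]
200 [[-0.05, 0.049, 0.021], [0.048, 0.049, 0.023]]
206 [[-0.047, 0.049, 0.035], [0.045, 0.048, 0.036]]
212 [[-0.044, 0.048, 0.046], [0.042, 0.049, 0.05]]
218 [[-0.041, 0.049, 0.057], [0.04, 0.049, 0.06]]
224 [[-0.039, 0.048, 0.065], [0.039, 0.048, 0.066]]
230 [[-0.039, 0.046, 0.068], [0.038, 0.045, 0.068]]
236 [[-0.039, 0.042, 0.069], [0.038, 0.042, 0.068]]
242 [[-0.039, 0.039, 0.069], [0.038, 0.039, 0.069]]
248 [[-0.04, 0.035, 0.068], [0.039, 0.035, 0.069]]
254 [[-0.039, 0.032, 0.07], [0.039, 0.031, 0.069]]
260 [[-0.04, 0.028, 0.068], [0.039, 0.028, 0.068]]
266 [[-0.04, 0.025, 0.069], [0.039, 0.024, 0.069]]
272 [[-0.041, 0.021, 0.068], [0.04, 0.02, 0.068]]
278 [[-0.041, 0.017, 0.068], [0.04, 0.016, 0.068]]
284 [[-0.061, -0.028, 0.004], [0.058, -0.029, 0.005]]
290 [[-0.061, -0.033, 0.005], [0.058, -0.035, 0.004]]
296 [[-0.027, 0.038, 0.116], [0.027, 0.039, 0.118]]
```

View pics/w40.png

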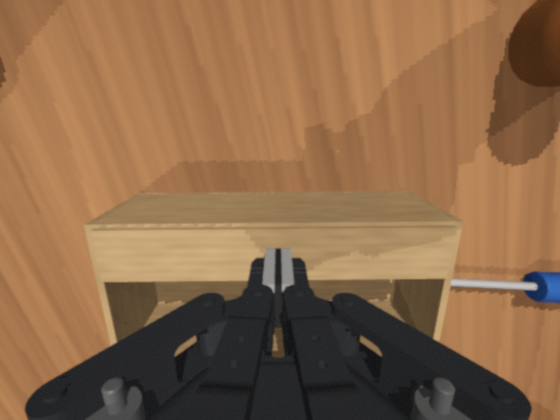

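```bash
python3 -m handwheel '{"hand":[0,0,0,0],"delta_pos":[[-0.06,0,0],[-0.01,0,0.045],[0,0.0,0.05],[0,0,0.04]],"rotation":[[0,0,0],[0,0,0],[0,0,0],[0,0,0]]}'
python3 - <<'E'
from h import *
im,d,m=cam('wrist','w41.png');s,M=st(); print(beads(np.array([s['tcp_pos']]))); plan(cw(0,-.105,.035),Rdown(YAW))
E
```

```text
clock: 33.3
tcp_pos: [0.5536, -0.1269, 0.1102]
orientation: [0.55, 0.444, -0.548, 0.446]
ft_force: [-0.0, 0.8, 0.2]
gripper_width: 0.0
t 33.35 tcp [ 0.5512 -0.1343  0.1107] F [-0.8 -4.6  0.9] w 0.004
x [ 0.003 -0.006 -1.   ] y [ 0.977 -0.215  0.004] z [-0.215 -0.977  0.005]
[[-6.64749151e-05 -1.19465024e-01  1.10652538e-01]]
N 2 rot/row [-0.1  0.1 -0.1]
[0.0378, -0.0002, -0.0074]
[0.0378, -0.0001, -0.0073]
```

View pics/w41.png

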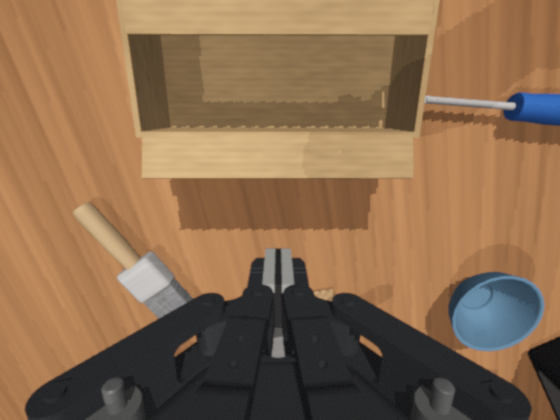

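```bash
python3 -m handwheel '{"hand":[0,0,0],"delta_pos":[[0.035,0,-0.006],[0.035,0.0,-0.004],[0.012,0,0]],"rotation":[[0,0,0],[0,0,0],[0,0,0]]}'
python3 - <<'E'
from h import *
im,d,m=cam('wrist','w42.png');s,M=st(); print(beads(np.array([s['tcp_pos']]))); plan(cw(0,-.0865,.031),Rdown(YAW))
E
```

```text
clock: 33.72
tcp_pos: [0.5522, -0.1301, 0.0261]
orientation: [-0.551, -0.438, 0.553, -0.444]
ft_force: [-1.1, -0.8, 0.0]
gripper_width: 0.0
t 33.77 tcp [ 0.5518 -0.1302  0.0256] F [-0.6 -0.4 -0.4] w -0.0
x [ 0.002 -0.009 -1.   ] y [ 0.975 -0.221  0.004] z [-0.221 -0.975  0.008]
[[-0.0002777  -0.11535869  0.02559332]]
N 1 rot/row [-0.7  0.5 -0.2]
[-0.0056, -0.0, -0.0288]
```

View pics/w42.png

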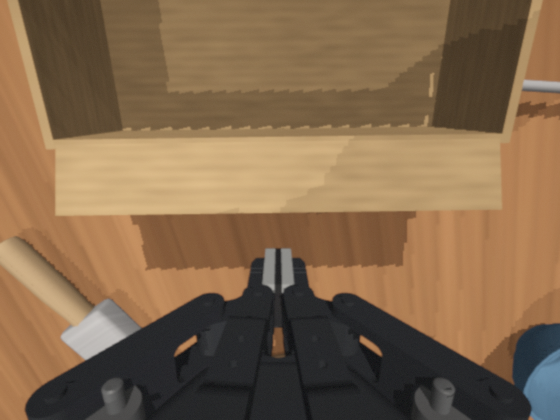

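Approach to contact with the flap's edge.

```bash
python3 -m handwheel '{"hand":[0,0,0],"delta_pos":[[-0.004,0,-0.014],[0,0.0,-0.01],[0,0,-0.004]],"rotation":[[-0.7,0.5,0],[0,0,0],[0,0,0]]}'
python3 - <<'E'
from h import *
s,M=st(); print(beads(np.array([s['tcp_pos']]))); plan(cw(0,-.0865,.031),Rdown(YAW))
E
```

```text
clock: 34.15
tcp_pos: [0.559, -0.1041, 0.0319]
orientation: [0.551, 0.442, -0.549, 0.447]
ft_force: [-2.8, -7.6, 2.4]
gripper_width: 0.003
t 34.15 tcp [ 0.559  -0.1041  0.0319] F [-2.8 -7.6  2.4] w 0.003
x [ 0.007 -0.004 -1.   ] y [ 0.978 -0.209  0.007] z [-0.209 -0.978  0.002]
[[ 0.00124014 -0.08834879  0.03194673]]
N 1 rot/row [ 0.1  0.1 -0.4]
[0.0009, -0.0012, -0.0019]
```

```bash
python3 -m handwheel '{"hand":[0,0,0],"delta_pos":[[-0.008,-0.001,-0.003],[-0.008,0,-0.005],[-0.006,0,-0.007]],"rotation":[[0,0,0],[0,0,0],[0,0,0]]}'
python3 - <<'E'
from h import *
im,d,m=cam('wrist','w43.png');W=cloud(d,m);s,M=st(); L=beads(W); print(beads(np.array([s['tcp_pos']])))
for v in range(100,260,8): print(v,np.round(L[v,[180,365]],3).tolist())
E
```

```text
clock: 34.52
tcp_pos: [0.562, -0.0884, 0.0565]
orientation: [0.551, 0.442, -0.548, 0.448]
ft_force: [0.4, 0.9, -0.7]
gripper_width: -0.002
t 34.58 tcp [ 0.5629 -0.0869  0.057 ] F [0.4 1.  0.3] w -0.0
x [ 0.01  -0.003 -1.   ] y [ 0.978 -0.207  0.011] z [-0.207 -0.978  0.001]
[[ 0.00144406 -0.0706711   0.05701193]]
100 [[-0.068, 0.016, 0.004], [0.064, 0.017, 0.005]]
108 [[-0.069, 0.011, 0.004], [0.065, 0.012, 0.004]]
116 [[-0.069, 0.006, 0.004], [0.065, 0.006, 0.006]]
124 [[-0.07, -0.0, 0.003], [0.066, 0.001, 0.004]]
132 [[-0.07, -0.006, 0.005], [0.066, -0.005, 0.005]]
140 [[-0.071, -0.011, 0.005], [0.067, -0.011, 0.005]]
148 [[-0.072, -0.017, 0.004], [0.067, -0.017, 0.005]]
156 [[-0.072, -0.023, 0.004], [0.068, -0.023, 0.004]]
164 [[-0.072, -0.029, 0.006], [0.069, -0.029, 0.004]]
172 [[-0.074, -0.036, 0.003], [0.069, -0.035, 0.005]]
180 [[-0.074, -0.042, 0.003], [0.07, -0.042, 0.005]]
188 [[-0.069, -0.044, 0.02], [0.065, -0.044, 0.022]]
196 [[-0.063, -0.044, 0.042], [0.059, -0.044, 0.043]]
204 [[-0.058, -0.044, 0.058], [0.054, -0.044, 0.059]]
212 [[-0.055, -0.047, 0.066], [0.052, -0.046, 0.067]]
220 [[-0.053, -0.049, 0.073], [0.05, -0.049, 0.073]]
228 [[-0.052, -0.051, 0.08], [0.048, -0.051, 0.08]]
236 [[-0.05, -0.054, 0.085], [0.047, -0.053, 0.086]]
244 [[-0.049, -0.056, 0.091], [0.045, -0.055, 0.091]]
252 [[-0.048, -0.058, 0.095], [0.045, -0.058, 0.095]]
```

View pics/w43.png

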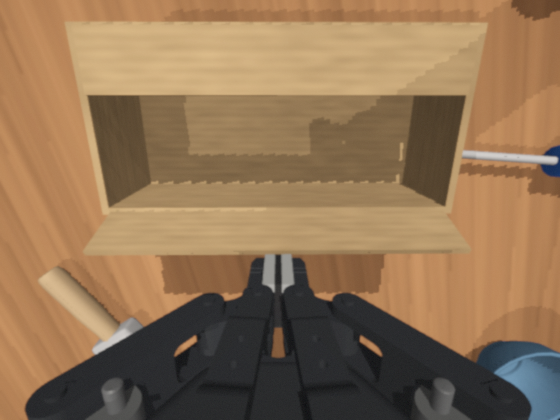

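```bash
python3 -m handwheel '{"hand":[0,0,0,0],"delta_pos":[[-0.001,-0.001,-0.012],[0.002,0,-0.012],[0.006,0,-0.01],[0.007,0,-0.006]],"rotation":[[0,0,0],[0,0,0],[0,0,0],[0,0,0]]}'
python3 - <<'E'
from h import *
im,d,m=cam('wrist','w44.png');W=cloud(d,m);s,M=st(); L=beads(W); print(beads(np.array([s['tcp_pos']])))
for v in range(200,300,8): print(v,np.round(L[v,[180,375]],3).tolist())
E
```

```text
clock: 35.08
tcp_pos: [0.5716, -0.0442, 0.0427]
orientation: [0.552, 0.442, -0.546, 0.449]
ft_force: [-0.9, 0.1, 0.7]
gripper_width: -0.002
t 35.12 tcp [ 0.5716 -0.0437  0.042 ] F [0.3 1.1 0.3] w 0.001
x [ 0.011 -0.003 -1.   ] y [ 0.979 -0.205  0.012] z [-0.205 -0.979  0.001]
[[ 0.00085778 -0.02664933  0.04202541]]
200 [[-0.071, -0.01, 0.004], [0.074, -0.01, 0.002]]
208 [[-0.072, -0.016, 0.003], [0.075, -0.016, 0.003]]
216 [[-0.073, -0.023, 0.003], [0.076, -0.023, 0.002]]
224 [[-0.073, -0.029, 0.004], [0.076, -0.028, 0.004]]
232 [[-0.074, -0.036, 0.003], [0.077, -0.035, 0.004]]
240 [[-0.075, -0.042, 0.003], [0.078, -0.042, 0.003]]
248 [[-0.052, -0.018, 0.068], [0.053, -0.017, 0.069]]
256 [[-0.053, -0.022, 0.068], [0.054, -0.022, 0.068]]
264 [[-0.054, -0.028, 0.067], [0.055, -0.027, 0.068]]
272 [[-0.054, -0.033, 0.066], [0.055, -0.032, 0.068]]
280 [[-0.054, -0.038, 0.068], [0.056, -0.038, 0.067]]
288 [[-0.055, -0.043, 0.067], [0.056, -0.043, 0.068]]
296 [[-0.081, -0.096, -0.001], [0.085, -0.096, -0.001]]
```

View pics/w44.png

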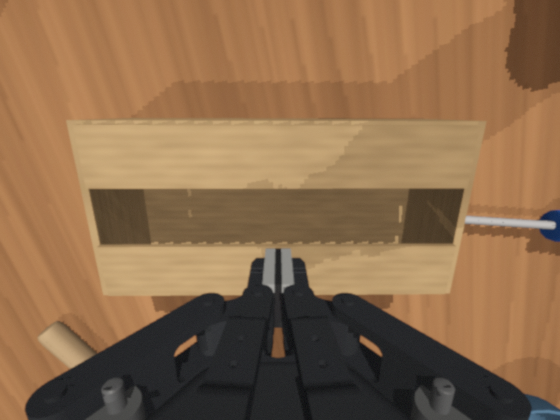

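Both flaps flat. Rise clear and check everything.

```bash
python3 -m handwheel '{"hand":[0,0,0,0,0],"delta_pos":[[-0.05,0,0],[-0.06,0,0],[-0.05,-0.02,0],[-0.02,-0.05,0],[0,-0.05,0]],"rotation":[[0,0,0],[0,0,0],[0,0,0],[0,0,0],[0,0,0]]}'
python3 - <<'E'
from h import *
st(); im,d,m=cam('top','t45.png'); im2,_,_=cam('side','sd45.png'); bowl('top'); W=cloud(d,m)
P,L=carton_frame(W); L=beads(P)
for y in (-.045,-.035,-.025,-.018,.018,.025,.035,.045):
    q=L[(abs(L[:,1]-y)<.004)&(abs(L[:,0])<.09)]; print(y,len(q),np.round(np.median(q[:,2]),4) if len(q) else '')
for n in ['mat','scoop']:
  for r in imaging.masks_of(n,'top')[:3]:
    P=W[r['region']]; P=P[(~np.isnan(P[:,0]))&(P[:,2]<.05)]; print(n,round(r['p'],2),[np.round(x,1) for x in cv2.minAreaRect((P[:,:2]*1000).astype(np.float32))])
E
```

```text
clock: 35.75
tcp_pos: [0.4518, -0.0159, 0.2235]
orientation: [0.55, 0.443, -0.548, 0.448]
ft_force: [-1.2, 1.0, -0.1]
gripper_width: 0.0
t 35.75 tcp [ 0.4518 -0.0159  0.2235] F [-1.2  1.  -0.1] w 0.0
x [ 0.006 -0.004 -1.   ] y [ 0.978 -0.206  0.007] z [-0.206 -0.979  0.003]
bowl top 702 [0.536  0.3106] r 0.0699
-0.045 106 0.07
-0.035 58 0.0706
-0.025 25 0.0706
-0.018 9 0.0715
0.018 18 0.071
0.025 20 0.0709
0.035 26 0.0698
0.045 22 0.0703
mat 0.6 [array([ 520.2, -303.8]), array([146.4, 125.1]), np.float64(0.9)]
scoop 0.84 [array([ 351.4, -349.6]), array([72. , 93.9]), np.float64(51.4)]
scoop 0.81 [array([ 522.5, -299.7]), array([67. , 91.9]), np.float64(89.7)]
scoop 0.68 [array([ 644.7, -436.9]), array([72.3, 95.6]), np.float64(68.3)]
```

View pics/t45.png

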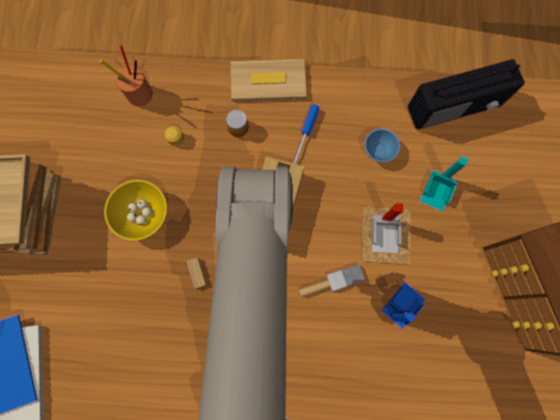

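View pics/sd45.png

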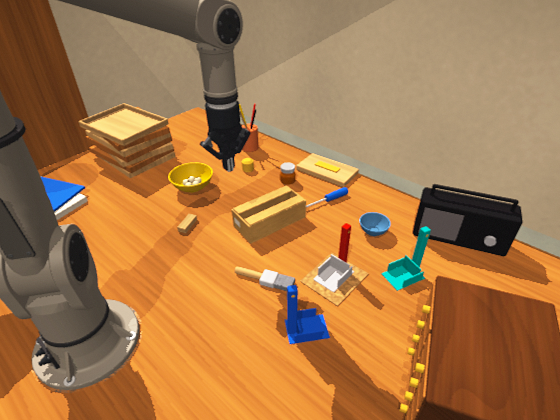

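```bash
python3 -m handwheel '{"hand":[0,0],"delta_pos":[[0,0,0],[0,0,0]],"rotation":[[0,0,0],[0,0,0]]}'
python3 - <<'E'
from h import *
st(); print(robot.finish_job())
E
```

```text
clock: 36.25
tcp_pos: [0.4539, -0.0164, 0.2222]
orientation: [-0.549, -0.442, 0.55, -0.448]
ft_force: [-0.5, 0.3, -0.0]
gripper_width: 0.001
t 36.25 tcp [ 0.4539 -0.0164  0.2222] F [-0.5  0.3 -0. ] w 0.001
x [ 0.004 -0.008 -1.   ] y [ 0.978 -0.206  0.006] z [-0.206 -0.978  0.007]
the job is handed in; nothing more can be done
None
```

The job is done and was handed in at 36 s. I folded both flaps back and moved the five beads to the yellow bowl in two scoop loads (four, then one). I then stood the scoop on its mat and folded both flaps down flat. The fingers never touched a bead.

**Last checks:**
- **Beads:** five are in the bowl and the carton is empty.
- **Bowl:** it is upright and within a millimetre of where it started.
- **Scoop:** it stands within about 2 mm of the mat's centre.
- **Flaps:** both measured flat.
- **Bystanders:** I only compared the pictures by eye, and saw no shift.

**What went wrong or disagreed:**
- **First flap try:** the real finger tips sat about 30 mm above the reported tool point, so the fingers passed over the left flap without touching it. I corrected for this from the cameras.
- **Right flap, opening:** the fingers jammed on the flap at about 28 N. I freed them by backing off and lifting along the flap's arc.
- **Left flap, closing:** it took a brief finger press of about 35 N.
- **After the first dump:** I turned the tool the wrong way while lifting. The force briefly reached about 42 N at the wrist, and I couldn't tell whether the scoop had touched the bowl's rim. The bowl and beads stayed where they were.

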